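# Fit the gate lever of the tablet feeder, shut the gate and load the hopper

### The arm

A 6-joint arm with a two-finger parallel gripper is mounted at the origin on a cart in front of the work surface, level with it; the furniture and walls round the work are solid. World frame = base frame: x ahead of the robot, y to its left, z up, the work surface at z = 0. Lengths are in m, angles in degrees, forces in N, time in s.
With the tool pointing down it reaches from about 0.4 to 0.825 m from the base axis. Payload 7 kg.
Tool frame: the origin (TCP) lies midway between the tips of the shut fingers; the grasp point (between the pads) lies r.tcp_to_grasp behind it (r.tcp_to_grasp is the distance from the TCP to the grasp point, in m); x points along the fingers, y is the direction in which the jaws open and shut, and the axes are right-handed (so a half turn about x gives the same grasp; the last joint's range is limited). The gripper opens to 88 mm and grips with 3 to 60 N. Pads are 19 mm wide; open, the fingers measure 130 mm over their backs; the gripper's body (78 mm by 193 mm) begins 47 mm behind the grasp point.
Start: joints at [92.08, 20.546, 0.682, 0, -70.136, -16.507], TCP at [0.168, 0.654, 0.227] pointing down, gripper open.
Joint ranges: [-176.03, 176.03], [-82.01, 121.73], [-58.28, 71.71], [-173.87, 95.51], [-174.79, -0.11], [-173.66, 173.66]. Speed limits (degrees/s): [136.94, 136.94, 172.46, 180, 180, 180].

### API

Orientations are given as [roll, pitch, yaw] about the fixed x, y, z axes, in that order (R = Rz(yaw) Ry(pitch) Rx(roll)).
In Python, from plant import r gives the robot as it stands.
- The arm moves only by the tool carry_out, never from a script. Its argument "moves" is a list of rows, each a list of 7 numbers: the shift along the world's x, y, z in mm, then the turn, a rotation vector about the world's x, y, z in rad, then the opening in per cent of the stroke, from 0 (shut) to 100 (fully open). In form: [[x, y, z, wx, wy, wz, claw], ...]. A call has 1 to 5 rows; each row is the pose to reach, as a shift and turn from the pose commanded when the call began; what a row does not reach only later rows make up. A row lasts 1/10 s, in which the tool goes at most 50 mm and 8.59 degrees, less where a joint would pass 70% of its speed; a pose out of reach is approached as far as the arm can. A call with a gripper value outside its range is refused whole. The fingers move at their own pace and stop on an object; "squeeze" is the grip in N (left out, the last holds). Time passes only in rows, so rows that repeat a pose let the fingers close. It gives the time, the measured TCP pose, the force and the opening at its end, in the units of the state.
- r.get_state(): the state, without advancing time (a new reading comes with each control period).
- r.capture(name): name is "scene" or "top" or "wrist"; returns the picture (384x512x3 uint8, blue, green, red); there is no depth.
- r.camera_params(name): a dict with "K" (3x3 intrinsics, pixels), "rvec" (rotation vector, rad) and "tvec" (3), from world to camera coordinates, as OpenCV has them. Camera axes: x right, y down, z forward; pixel columns grow to the right and rows downward; lengths in m; the calibration is good to about 2 mm. A picture is of the moment at which its call begins: read the wrist's pose just before it. camera_params takes no time and is no camera call; for the wrist camera it gives the pose at the moment of the call.
- r.close_job(): hands the job in, once; it reports no verdict.
The state is a dict: "time_s": time; "joints": joint angles; "qd": joint speeds; "joint_torque": joint torques, N m; "tcp_pos": TCP position; "eef_rot": TCP orientation; "contact_force": force on the tool from outside, world axes, zero at the start; "moment": the same for the moment, N m; "gripper_width": finger opening in m.
Only numpy, scipy, OpenCV 4.12 (cv2) and the standard library are available. Lean on these libraries where they do the work, as an engineer would, in place of code of your own. Each camera call takes 0.05 s, during which the arm holds its last target. There are 200 camera calls.

### The job

Get the tablet feeder ready: push the lever's square hub fully down onto the square end of the gate spindle, with its arm lying over the red pointer, and swing the lever round until the gate is fully shut. Then pour all eight tablets from the white cup into the hopper and stand the cup upright on the table again. Leave the lever on the spindle and the other things where they are.

Things in the scene. Friction and masses are not known exactly. Their poses are not given: they have to be found in the camera images.
- feeder: grey feeder stand, fixed: a bridge 130 mm deep (its x), 300 mm wide (its y), deck top 80 mm up; origin on the table midway between hopper and spindle. At yaw 0 its front faces the robot (-x). In its frame the round steel hopper stands at y = -60 mm, the gate spindle at y = +60 mm (x = 0). An open tin under the hopper catches what falls through an open gate
- hopper_mouth (a point): centre of the hopper's round mouth, at rim height (162 mm above the table); outer radius 60 mm, inner 55 mm; a funnel narrows to a 42 mm throat. The hopper's rim ends 60 mm from the spindle's axis
- hopper_throat (a point): centre of the hopper's lower outlet, 70 mm above the table, 3 mm over the gate blade when shut
- gate (a joint): angle of the swing gate and its spindle, rad: 0 = shut (at its stop, red pointer towards the feeder's front by the red-dotted pin, blade under the hopper); grows to 1.5 = wide open as the spindle turns clockwise seen from above (pointer away from the hopper, by the green-dotted pin). Stiff (0.12 N m): stays where it is left
- spindle_seat (a point): on the spindle axis at the top of the round collar (radius 24 mm, 102 mm above the table) on which the lever's hub comes to rest. It turns with the gate: its x axis points along the flat red pointer that sticks out from the collar to 46 mm from the axis; z is up
- spindle_tip (a point): top of the spindle's square end, 31 mm above the collar: a 16 mm square with its sides along the x and y of spindle_seat, tapered to 9 mm over the top 6 mm
- lever: loose aluminium hand lever lying flat. Origin on the bore axis at the hub's underside; x along the arm, z up. Hub: block 36 mm (x) by 32 mm (y), 28 mm high, with a 17.5 mm square through bore, sides along x and y. Flat arm 18 mm wide, 11 mm thick, underside level with the hub's, out to x = 117 mm. May be gripped across the hub's 32 mm
- lever_knob (a point): middle of the upright black grip at the arm's end: 105 mm along the lever's x, 35 mm above its underside; the grip is round, 17 to 24 mm thick, and reaches from 11 to 56 mm above the underside
- cup: white plastic cup with straight sides, 80 mm high, 62 mm across, wall 3 mm, floor 4 mm; origin at the centre of its underside, z up; it holds the eight tablets, about 30 mm deep
- tablet_1: yellow round tablet, 18 mm across, 9 mm thick; origin at the centre of its lower face
- tablet_2: yellow round tablet, 18 mm across, 9 mm thick; origin at the centre of its lower face
- tablet_3: yellow round tablet, 18 mm across, 9 mm thick; origin at the centre of its lower face
- tablet_4: yellow round tablet, 18 mm across, 9 mm thick; origin at the centre of its lower face
- tablet_5: yellow round tablet, 18 mm across, 9 mm thick; origin at the centre of its lower face
- tablet_6: yellow round tablet, 18 mm across, 9 mm thick; origin at the centre of its lower face
- tablet_7: yellow round tablet, 18 mm across, 9 mm thick; origin at the centre of its lower face
- tablet_8: yellow round tablet, 18 mm across, 9 mm thick; origin at the centre of its lower face
- screwdriver: bystander: a yellow-handled screwdriver, 174 mm long; origin under its middle
- brush: bystander: a dust brush with a wooden handle, 154 mm long; origin under its middle
- vial: bystander: a small vial with a blue cap, 25 mm across, 50 mm high; origin under its middle
- timer: bystander: a white kitchen-type timer, 62 x 68 x 22 mm; origin under its middle
There are look-alikes about, which are no part of the job. Of the things that look like the lever, the largest one is meant.

How it is judged:
By the outcome, as a careful person would: the job done as asked, in the order asked, and still so for the second after the job is handed in, with the robot touching nothing.
It also fails if it takes over 72 s, if anything falls off the work surface, if the arm or the gripper's body presses on something with over 40 N, if the wrist force passes 120 N, or if a joint passes its speed limit or range.

## Working session

There is one attempt and no reset: what is moved stays moved. The work goes in short steps, Python scripts to look and compute and a tool call to move; the robot and the scene stay as the last step left them, time stands still between calls to the robot, and variables do not carry over. Pictures are saved under pics/ and viewed, about 8 in all and at most 12, crops included, and the job is handed in when it is done.

Besides the shell and the picture viewer there is one more tool, called after "Call:" as name(argument=value, ...), one argument or row to a line, values as JSON. carry_out: Moves the arm, as the interface text tells. Its arguments: {"type":"object","properties":{"moves":{"type":"array"},"squeeze":{"type":"number"}},"required":["moves"]}

```bash
ls; mkdir -p pics
python3 - <<'E'
from plant import r
import cv2,json
s=r.get_state();print(s, r.tcp_to_grasp)
for n in ("scene","top"):
    cv2.imwrite(f"pics/{n}0.png",r.capture(n)); print(n,r.camera_params(n))
E
```

```text
pics
{'time_s': 0.0, 'joints': array([ 9.20774905e+01,  2.05892145e+01,  6.32098384e-01, -2.20543755e-02,
       -7.01378889e+01, -1.65077864e+01]), 'qd': array([-0.05101161,  0.03111281,  0.00145312, -0.01580936, -0.06567316,
        0.01820688]), 'joint_torque': array([ 9.10825838e-04, -5.82715559e+01,  2.93052864e+01,  6.99683726e+00,
        6.99693774e-03, -1.61065159e-04]), 'tcp_pos': array([0.16809465, 0.65319289, 0.22562897]), 'eef_rot': array([  94.19900756,   89.90275835, -100.23879869]), 'contact_force': array([-0.55284595,  0.51462617,  0.20740402]), 'moment': array([-0.00174227,  0.05258951, -0.00260264]), 'gripper_width': 0.08775966368436428} 0.0188
scene {'K': array([[360.53026147,   0.        , 255.78492441],
       [  0.        , 360.53026147, 194.87583614],
       [  0.        ,   0.        ,   1.        ]]), 'rvec': array([ 2.1780319 , -1.10787843,  0.43345518]), 'tvec': array([-0.31369519,  0.38789661,  0.78445994])}
top {'K': array([[383.14227587,   0.        , 257.95568391],
       [  0.        , 383.14227587, 195.80154463],
       [  0.        ,   0.        ,   1.        ]]), 'rvec': array([ 2.12346394, -2.12086957,  0.17041892]), 'tvec': array([-0.01104426,  0.52390557,  1.06066422])}
```

View pics/scene0.png

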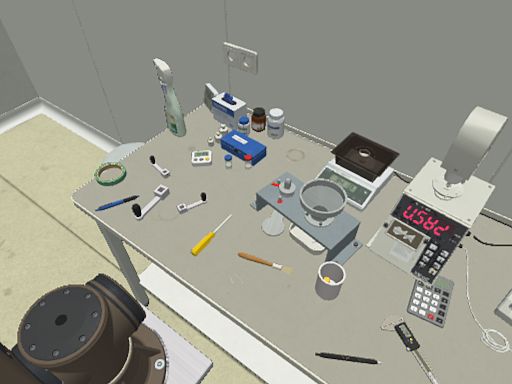

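Run:
```python
import cv2
a=cv2.imread("pics/top0.png"); cv2.imwrite("pics/top0b.png",cv2.resize(a,(798,598),interpolation=cv2.INTER_CUBIC))
```

```text
(no output)
```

View pics/top0b.png

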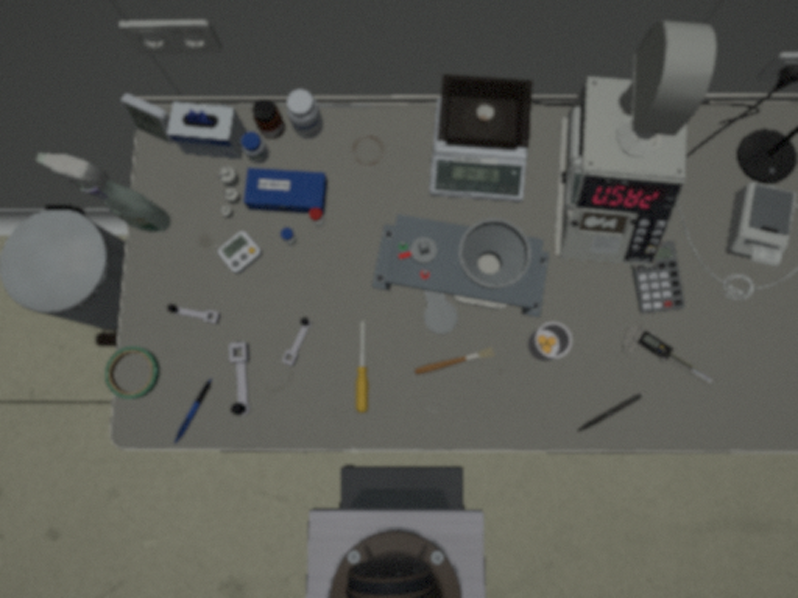

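The scene shows the largest lever lying left of the feeder, with its hub at (238,352) and knob at (238,408) in the enlarged top view. The spindle is at (424,248) with its red pointer facing left, so the gate is open. The hopper is at (492,255) and the cup at (550,342).

```bash
cat > h.py <<'E'
import numpy as np, cv2
from plant import r
def ray(n,uv,P=None):
    P=P or r.camera_params(n); R=cv2.Rodrigues(np.array(P["rvec"]))[0]; t=np.array(P["tvec"])
    d=R.T@np.linalg.inv(P["K"])@np.array([uv[0],uv[1],1.]); return -R.T@t, d
def onz(n,uv,z,P=None):
    c,d=ray(n,uv,P); return c+d*(z-c[2])/d[2]
def proj(n,X,P=None):
    P=P or r.camera_params(n); return cv2.projectPoints(np.array([X],float),np.array(P["rvec"]),np.array(P["tvec"]),np.array(P["K"]),None)[0].ravel()
def blobs(m,amin=5):
    n,l,s,c=cv2.connectedComponentsWithStats(m.astype(np.uint8)); return [(c[i].round(1),s[i].tolist()) for i in range(1,n) if s[i][4]>=amin]
E
python3 - <<'E'
from h import *
k=1.5586
for nm,uv,z in [("hub",(238,352),.028),("knob",(238,408),.05),("lvB hub",(212,316),.02),("lvB knob",(172,309),.03),("lvC hub",(288,358),.02),("lvC knob",(305,321),.03),("spindle",(424,248),.133),("ptr",(404,256),.1),("reddot",(424,275),.1),("green",(403,246),.1),("hopper",(493,253),.162),("cup",(553,338),.08),("cupbase",(545,346),.0)]:
    print(nm,onz("top",(uv[0]/k,uv[1]/k),z).round(3))
a=cv2.imread("pics/top0.png"); h=cv2.cvtColor(a,cv2.COLOR_BGR2HSV)
sub=np.zeros(h.shape[:2],bool); sub[140:210,235:360]=1
print("red",blobs(sub&((h[...,0]<8)|(h[...,0]>172))&(h[...,1]>130)))
print("green",blobs(sub&(abs(h[...,0].astype(int)-65)<20)&(h[...,1]>80)))
dark=np.zeros_like(sub); dark[250:275,140:165]=1
print("knob",blobs(dark&(h[...,2]<60)))
lv=np.zeros_like(sub); lv[215:258,142:165]=1
print("lever",blobs(lv&(h[...,2]>135)))
cu=np.zeros_like(sub); cu[200:235,335:372]=1
print("cup",blobs(cu&(h[...,2]>150)))
cv2.imwrite("pics/crop1.png",np.hstack([cv2.resize(a[215:270,125:180],(400,400),interpolation=2),cv2.resize(a[135:190,240:295],(400,400),interpolation=2)]))
E
```

```text
hub [0.438 0.296 0.028]
knob [0.335 0.284 0.05 ]
lvB hub [0.508 0.351 0.02 ]
lvB knob [0.52  0.425 0.03 ]
lvC hub [0.428 0.204 0.02 ]
lvC knob [0.497 0.172 0.03 ]
spindle [ 0.609 -0.05   0.133]
ptr [ 0.604 -0.015  0.1  ]
reddot [ 0.569 -0.05   0.1  ]
green [ 0.622 -0.013  0.1  ]
hopper [ 0.592 -0.165  0.162]
cup [ 0.459 -0.279  0.08 ]
cupbase [ 0.453 -0.282  0.   ]
red [(array([259.2, 163.4]), [256, 162, 7, 4, 17])]
green [(array([258.2, 158.4]), [256, 158, 5, 2, 9])]
knob [(array([152.2, 262.1]), [148, 259, 10, 7, 52])]
lever []
cup [(array([347.7, 217.2]), [346, 216, 4, 4, 12]), (array([353.5, 218.3]), [352, 217, 4, 4, 12]), (array([350.7, 223.9]), [349, 223, 4, 3, 9])]
```

View pics/crop1.png

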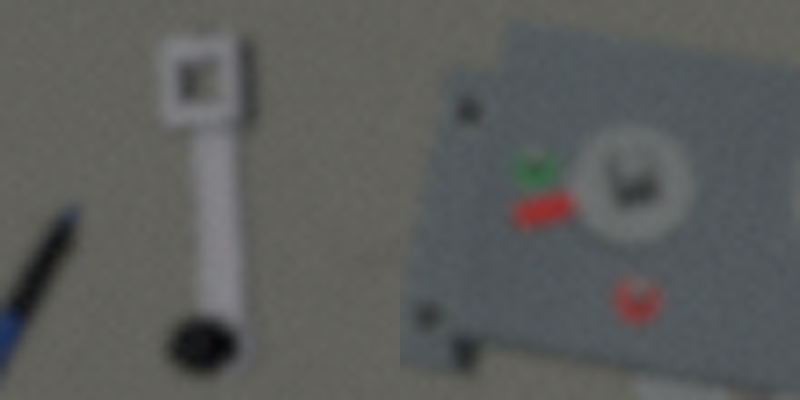

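Run:
```python
from h import *
hb=onz("top",(152.9,226.4),.028); kn=onz("top",(152.9,262.5),.054)
print(hb.round(4),kn.round(4),np.linalg.norm((hb-kn)[:2]),np.degrees(np.arctan2(*(kn-hb)[1::-1])))
sp=onz("top",(272.05,160.4),.102); pt=onz("top",(259.7,163.9),.1); print(sp,pt,np.degrees(np.arctan2(*(pt-sp)[1::-1])),np.linalg.norm((sp-pt)[:2]))
```

```text
[0.4368 0.2952 0.028 ] [0.3333 0.2825 0.054 ] 0.10427299505004113 -172.99398797601026
[ 0.61411026 -0.05029669  0.102     ] [ 0.60464476 -0.01589741  0.1       ] 105.38507534618279 0.03567781125544247
```

Call:
carry_out(
  moves=[
    [30,-40,0,0,0,0.07,100],
    [60,-80,0,0,0,0.15,100],
    [90,-120,0,0,0,0.22,100],
    [120,-160,0,0,0,0.3,100],
    [150,-200,0,0,0,0.37,100],
  ],
)

```text
time_s: 0.6
tcp_pos: [0.3189, 0.4517, 0.2263]
eef_rot: [63.4, 90.0, -109.6]
contact_force: [1.1, 0.6, 0.3]
gripper_width: 0.0878
```

Call:
carry_out(
  moves=[
    [30,-40,-10,0,0,0,100],
    [60,-80,-20,0,0,0,100],
    [90,-120,-30,0,0,0,100],
    [120,-157,-40,0,0,0,100],
    [120,-157,-40,0,0,0,100],
  ],
)

```text
time_s: 1.1
tcp_pos: [0.4395, 0.2919, 0.1849]
eef_rot: [44.4, 89.8, -129.2]
contact_force: [-0.4, 0.9, -0.3]
gripper_width: 0.0876
```

Run:
```python
from h import *
P=r.camera_params("wrist"); s=r.get_state()
a=r.capture("wrist"); cv2.imwrite("pics/w1.png",a)
import pickle; pickle.dump(P,open("w1.pkl","wb"))
print(s["joints"].round(2),s["tcp_pos"],s["eef_rot"]); R=cv2.Rodrigues(np.array(P["rvec"]))[0]; print(P["K"][0,0],-R.T@P["tvec"],R[2])
for X in ([.4368,.2952,.028],[.333,.2825,.054]): print(proj("wrist",X,P))
```

```text
[ 5.490e+01  8.670e+00 -2.115e+01 -2.000e-02 -6.038e+01  4.160e+01] [0.43950792 0.29189042 0.18488568] [  44.36187825   89.80045945 -129.15072843]
325.57418218270954 [0.52094701 0.30177175 0.34398386] [-0.30340207 -0.03609163 -0.95217886]
[260.43777346 178.50749753]
[261.43483046 283.70856121]
```

View pics/w1.png

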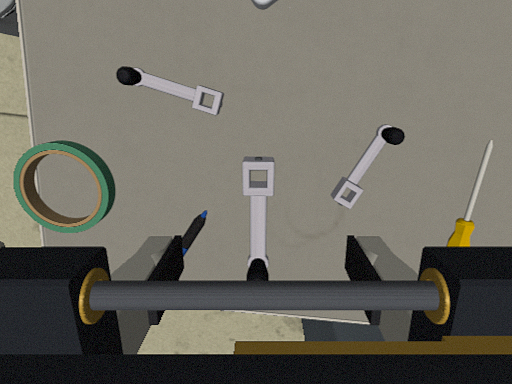

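The wrist picture shows the lever's hub face centred at about (258,179), with its arm running down to about (258,255). The other two levers are clearly smaller.

Run:
```python
from h import *
import pickle; P=pickle.load(open("w1.pkl","rb"))
a=cv2.imread("pics/w1.png"); g=cv2.cvtColor(a,cv2.COLOR_BGR2GRAY)
m=np.zeros_like(g); m[150:200,235:285]=(g[150:200,235:285]>165)
c=max(cv2.findContours(m,cv2.RETR_EXTERNAL,cv2.CHAIN_APPROX_NONE)[0],key=len); x,y,w,h=cv2.boundingRect(c); print(x,y,w,h)
for v in (205,220,235,250):
    u=np.where(g[v,240:280]>165)[0]+240; p=onz("wrist",((u[0]+u[-1])/2,v),.011,P); print(v,u[0],u[-1],p.round(4))
hb=onz("wrist",(x+(w-1)/2,178.8),.028,P); print("hub",hb.round(4), onz("wrist",(243.,178.8),.028,P)-onz("wrist",(274.,178.8),.028,P))
print(g[150:202,262].tolist())
```

```text
243 162 30 34
205 251 264 [0.4024 0.2948 0.011 ]
220 252 264 [0.385  0.2923 0.011 ]
235 252 263 [0.367 0.291 0.011]
250 252 264 [0.3485 0.2884 0.011 ]
hub [0.4362 0.2981 0.028 ] [-0.0034978   0.03091193  0.        ]
[135, 136, 132, 134, 133, 137, 120, 85, 83, 82, 92, 100, 172, 179, 177, 172, 174, 172, 183, 159, 109, 131, 135, 131, 135, 132, 135, 132, 137, 135, 138, 97, 90, 90, 99, 99, 95, 103, 174, 179, 176, 175, 172, 170, 177, 150, 171, 177, 175, 174, 175, 172]
```

Call:
carry_out(
  moves=[
    [-1,2,-50,0,0,0,100],
    [-2,4,-100,0,0,0,100],
    [-2,4,-140,0,0,0,100],
    [-2,4,-160,0,0,0,100],
    [-2,4,-160,0,0,0,100],
  ],
)

```text
time_s: 1.65
tcp_pos: [0.4343, 0.2997, 0.0236]
eef_rot: [45.6, 89.7, -127.6]
contact_force: [0.2, -0.1, 1.2]
gripper_width: 0.0877
```

Call:
carry_out(
  moves=[
    [2,-1,-12,0,0,0,100],
    [2,-1,-19,0,0,0,100],
    [2,-1,-19,0,0,0,60],
  ],
  squeeze=50,
)

```text
time_s: 1.95
tcp_pos: [0.4381, 0.2999, 0.0075]
eef_rot: [-96.0, 90.0, 90.7]
contact_force: [0.1, -0.1, -0.8]
gripper_width: 0.0842
```

Call:
carry_out(
  moves=[
    [0,0,0,0,0,0,25],
    [0,0,0,0,0,0,20],
    [0,0,0,0,0,0,20],
    [0,0,0,0,0,0,20],
    [0,0,0,0,0,0,20],
  ],
  squeeze=50,
)

```text
time_s: 2.45
tcp_pos: [0.4383, 0.2998, 0.0078]
eef_rot: [-131.2, 90.0, 55.5]
contact_force: [0.3, -0.3, 0.0]
gripper_width: 0.0449
```

Call:
carry_out(
  moves=[
    [0,0,-5,0,0,0,40],
    [0,0,-5,0,0,0,20],
    [0,0,-5,0,0,0,20],
    [0,0,-5,0,0,0,20],
    [0,0,-5,0,0,0,20],
  ],
  squeeze=50,
)

```text
time_s: 2.95
tcp_pos: [0.4381, 0.2996, 0.0024]
eef_rot: [37.2, 90.0, -136.1]
contact_force: [-0.3, -0.6, -2.1]
gripper_width: 0.0319
```

Call:
carry_out(
  moves=[
    [0,0,45,0,0,0,20],
    [0,0,90,0,0,0,20],
    [10,-20,130,0,0,-0.14,20],
    [20,-40,165,0,0,-0.28,20],
    [40,-75,187,0,0,-0.42,20],
  ],
)

```text
time_s: 3.45
tcp_pos: [0.4788, 0.2256, 0.1929]
eef_rot: [-118.6, 89.7, 43.9]
contact_force: [1.2, 1.2, -3.3]
gripper_width: 0.0318
```

Call:
carry_out(
  moves=[
    [20,-36,0,0,0,-0.14,20],
    [40,-72,0,0,0,-0.28,20],
    [60,-108,0,0,0,-0.42,20],
    [80,-144,0,0,0,-0.56,20],
    [100,-180,0,0,0,-0.7,20],
  ],
)

```text
time_s: 3.95
tcp_pos: [0.5785, 0.0431, 0.1895]
eef_rot: [0.1, 90.0, 122.3]
contact_force: [1.0, 2.1, -1.8]
gripper_width: 0.0313
```

Call:
carry_out(
  moves=[
    [10,-17,0,0,0,-0.14,20],
    [20,-35,0,0,0,-0.28,20],
    [20,-35,0,0,0,-0.3,20],
    [20,-35,0,0,0,-0.3,20],
  ],
)

```text
time_s: 4.35
tcp_pos: [0.5978, 0.0093, 0.189]
eef_rot: [73.7, 89.9, 179.1]
contact_force: [-1.2, 0.9, -2.5]
gripper_width: 0.0318
```

Run:
```python
from h import *
import pickle
P=r.camera_params("wrist"); s=r.get_state()
a=r.capture("wrist"); cv2.imwrite("pics/w2.png",a); pickle.dump((P,s),open("w2.pkl","wb"))
print(s["joints"].round(2),s["tcp_pos"],s["eef_rot"],s["gripper_width"]); 
for X in ([.614,-.050,.133],[.614,-.050,.102]): print(proj("wrist",X,P))
```

```text
[ 1.959e+01  1.492e+01 -1.242e+01 -2.000e-02 -6.271e+01 -4.170e+00] [0.59781749 0.0093201  0.18903584] [ 73.67827183  89.94124323 179.0847132 ] 0.031761955561229495
[262.95482056 124.18836569]
[263.02441016 120.1036601 ]
```

View pics/w2.png

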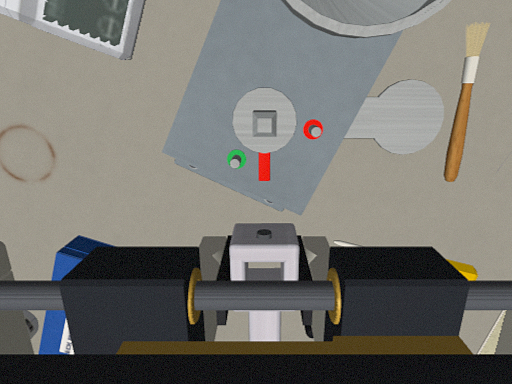

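The wrist view shows the spindle square at (264,124), the red pointer pointing straight down the image at (264,167), and the held hub in line below it with the bore's far edge near row 262.

Run:
```python
from h import *
import pickle; P,s=pickle.load(open("w2.pkl","rb"))
a=cv2.imread("pics/w2.png"); g=cv2.cvtColor(a,cv2.COLOR_BGR2GRAY); h=cv2.cvtColor(a,cv2.COLOR_BGR2HSV)
m=((h[...,0]<6)|(h[...,0]>174))&(h[...,1]>180)&(h[...,2]>120); b=blobs(m,60); print(b)
print("col264",list(zip(range(226,282,1),g[226:282,270].tolist())))
print("row270",g[270,225:305].tolist())
print("row124",g[124,245:285].tolist()); print("col",g[100:145,264].tolist())
# collar circle
mm=np.zeros_like(g); mm[80:160,225:305]=(g[80:160,225:305]>140)&(h[80:160,225:305,1]<30)
c=max(cv2.findContours(mm,0,1)[0],key=cv2.contourArea); print(cv2.minEnclosingCircle(c),cv2.fitEllipse(c))
ys,xs=np.where(m&(np.indices(g.shape)[0]>150)); 
cc=onz("wrist",cv2.fitEllipse(c)[0],.102,P); print("collar",cc)
pts=np.array([onz("wrist",(x,y),.1,P)[:2] for x,y in zip(xs,ys)]); q=pts.mean(0); w=np.linalg.svd(pts-q)[2][0]
print("ptr",q,np.degrees(np.arctan2(w[1],w[0])),np.degrees(np.arctan2(q[1]-cc[1],q[0]-cc[0])),np.linalg.norm(q-cc[:2]))
```

```text
[(array([311.3, 127.9]), [304, 120, 19, 19, 162]), (array([264. , 166.6]), [259, 153, 11, 28, 303])]
col264 [(226, 82), (227, 83), (228, 88), (229, 94), (230, 75), (231, 34), (232, 33), (233, 30), (234, 61), (235, 55), (236, 53), (237, 52), (238, 68), (239, 88), (240, 87), (241, 88), (242, 90), (243, 87), (244, 110), (245, 147), (246, 179), (247, 184), (248, 192), (249, 202), (250, 203), (251, 206), (252, 200), (253, 199), (254, 202), (255, 202), (256, 197), (257, 197), (258, 194), (259, 198), (260, 195), (261, 181), (262, 154), (263, 150), (264, 151), (265, 151), (266, 157), (267, 166), (268, 102), (269, 81), (270, 91), (271, 88), (272, 83), (273, 83), (274, 91), (275, 89), (276, 92), (277, 86), (278, 89), (279, 93), (280, 68), (281, 40)]
row270 [4, 23, 11, 16, 10, 149, 201, 206, 205, 204, 197, 202, 200, 206, 204, 206, 200, 188, 176, 145, 95, 75, 77, 85, 87, 87, 89, 85, 91, 88, 90, 90, 89, 90, 86, 89, 85, 87, 85, 87, 92, 88, 88, 88, 83, 91, 89, 90, 86, 85, 87, 89, 93, 84, 88, 90, 99, 96, 118, 177, 204, 203, 203, 203, 202, 199, 196, 203, 202, 209, 195, 181, 172, 114, 2, 15, 11, 5, 20, 22]
row124 [169, 169, 171, 170, 171, 169, 172, 156, 136, 136, 140, 137, 149, 163, 169, 170, 165, 165, 167, 167, 167, 167, 170, 171, 168, 171, 146, 111, 104, 108, 99, 139, 171, 173, 169, 172, 172, 170, 169, 170]
col [168, 167, 171, 172, 173, 173, 171, 171, 172, 182, 97, 61, 110, 130, 124, 124, 126, 122, 148, 168, 177, 172, 174, 167, 167, 167, 170, 173, 170, 175, 174, 177, 155, 126, 121, 124, 138, 167, 173, 169, 168, 167, 170, 166, 169]
((263.9013977050781, 119.73239135742188), 32.98042297363281) ((263.9729919433594, 119.8834228515625), (63.609806060791016, 64.1446762084961), 167.34698486328125)
collar [ 0.61336546 -0.05034008  0.102     ]
ptr [ 0.60383002 -0.01579078] 105.08149055703029 105.42925076909398 0.03584101925885156
```

Run:
```python
from h import *
import pickle; P,s=pickle.load(open("w2.pkl","rb"))
t=s["tcp_pos"]; z=t[2]-.0024+.028
d=np.array([np.cos(np.radians(105.4)),np.sin(np.radians(105.4))])
for u,v,o in [(265,245.2,.018),(264.8,261.7,.00875)]:
    p=onz("wrist",(u,v),z,P)[:2]; print(p, "bore", p+d*o, "minus tcp", p+d*o-t[:2])
print(np.linalg.norm(onz("wrist",(230,270),z,P)-onz("wrist",(299,270),z,P)), "tip",onz("wrist",(264.4,125),.133,P))
```

```text
[ 0.60078092 -0.00585937] bore [0.59600091 0.01149435] minus tcp [-0.00181657  0.00217425]
[0.5986293  0.00226694] bore [0.59630569 0.01070278] minus tcp [-0.0015118   0.00138268]
0.03211303641437602 tip [ 0.61295739 -0.04974992  0.133     ]
```

Call:
carry_out(
  moves=[
    [8,-30,0,0,0,0,20],
    [17,-61,0,0,0,0,20],
    [17,-61,0,0,0,0,20],
    [17,-61,-25,0,0,0,20],
    [17,-61,-48,0,0,0,20],
  ],
)

```text
time_s: 4.9
tcp_pos: [0.6153, -0.0503, 0.1416]
eef_rot: [-82.3, 89.9, 23.2]
contact_force: [-1.3, 0.4, -3.0]
gripper_width: 0.0314
```

Call:
carry_out(
  moves=[
    [0,0,0,0,0,0,20],
    [0,0,-8,0,0,0,20],
    [0,0,-14,0,0,0,20],
    [0,0,-14,0,0,0,20],
  ],
)

```text
time_s: 5.3
tcp_pos: [0.6151, -0.051, 0.1278]
eef_rot: [-157.5, 90.0, -52.1]
contact_force: [-0.7, 0.2, -3.1]
gripper_width: 0.0313
```

Call:
carry_out(
  moves=[
    [0,0,-6,0,0,0,20],
    [0,0,-12,0,0,0,20],
    [0,0,-18,0,0,0,20],
    [0,0,-22,0,0,0,20],
    [0,0,-23,0,0,0,20],
  ],
)

```text
time_s: 5.8
tcp_pos: [0.6151, -0.0513, 0.1039]
eef_rot: [86.1, 90.0, -168.5]
contact_force: [-3.5, 0.2, 1.0]
gripper_width: 0.0316
```

Call:
carry_out(
  moves=[
    [0,0,-2,0,0,0,20],
    [0,0,-3,0,0,0,20],
    [0,0,-3,0,0,0,20],
  ],
)

```text
time_s: 6.1
tcp_pos: [0.6151, -0.0514, 0.1038]
eef_rot: [-131.6, 90.0, -26.2]
contact_force: [-7.9, 1.2, 15.5]
gripper_width: 0.0314
```

Call:
carry_out(
  moves=[
    [0,0,3,0,0,0.1,20],
    [0,0,3,0,0,0.24,20],
    [0,1,3,0,0,0.38,20],
    [1,1,3,0,0,0.52,20],
    [1,1,3,0,0,0.66,20],
  ],
)

```text
time_s: 6.6
tcp_pos: [0.6151, -0.0509, 0.105]
eef_rot: [56.3, 89.9, -160.1]
contact_force: [-6.3, -0.1, 5.1]
gripper_width: 0.0317
```

Run:
```python
from h import *
s=r.get_state(); e=s["eef_rot"]; print("jaw",90-e[0]+e[2],s["moment"],s["contact_force"],s["tcp_pos"])
h=onz("top",(493/1.5586,253/1.5586),.162)[:2]-np.array([.6133,-.0501]); print(np.linalg.norm(h),np.degrees(np.arctan2(h[1],h[0]))+90)
```

```text
jaw -126.46544794529919 [-0.35806489  2.43039952 -0.16489458] [-6.33346139 -0.13663313  5.11633962] [ 0.61508568 -0.05089089  0.10504665]
0.1165243026201085 -10.41681948553429
```

Call:
carry_out(
  moves=[
    [0,1,0,0,0,0.12,20],
    [0,1,0,0,0,0.24,20],
    [1,1,0,0,0,0.34,20],
    [1,1,0,0,0,0.4,20],
  ],
)

```text
time_s: 7.0
tcp_pos: [0.6153, -0.0505, 0.105]
eef_rot: [35.3, 89.8, -158.4]
contact_force: [-8.8, -2.5, 5.7]
gripper_width: 0.0315
```

Run:
```python
from h import *
s=r.get_state(); e=s["eef_rot"]; print("jaw",90-e[0]+e[2],s["moment"],s["contact_force"],s["tcp_pos"])
```

```text
jaw -103.66360191311539 [-1.13907044  3.13927708 -0.12505851] [-8.75066132 -2.47979664  5.66334989] [ 0.6153051  -0.05046003  0.10495893]
```

Call:
carry_out(
  moves=[
    [0,0,0,0,0,0.04,20],
    [0,0,0,0,0,0.08,20],
    [0,0,0,0,0,0.1,20],
    [0,0,0,0,0,0.1,20],
  ],
)

```text
time_s: 7.4
tcp_pos: [0.6154, -0.0503, 0.105]
eef_rot: [29.6, 89.8, -158.5]
contact_force: [-8.0, -3.0, 4.7]
gripper_width: 0.0318
```

Run:
```python
from h import *
s=r.get_state(); e=s["eef_rot"]; print("jaw",90-e[0]+e[2],s["moment"],s["contact_force"],s["tcp_pos"])
```

```text
jaw -98.10747346502336 [-1.12534918  3.06225691 -0.05624634] [-8.04530547 -3.04718446  4.72860158] [ 0.61535521 -0.05033669  0.10495641]
```

Call:
carry_out(
  moves=[
    [0,0,0,0,0,0.04,20],
    [0,0,0,0,0,0.07,20],
    [0,0,0,0,0,0.07,20],
  ],
)

```text
time_s: 7.7
tcp_pos: [0.6154, -0.0503, 0.1049]
eef_rot: [24.2, 89.8, -159.8]
contact_force: [-8.3, -3.2, 5.3]
gripper_width: 0.032
```

Run:
```python
from h import *
s=r.get_state(); e=s["eef_rot"]; print("jaw",90-e[0]+e[2],s["moment"],s["contact_force"],s["tcp_pos"])
```

```text
jaw -94.07767866503539 [-0.9949116   2.93364738 -0.0630291 ] [-8.28887897 -3.20112959  5.27315958] [ 0.61541275 -0.05027094  0.10493083]
```

Call:
carry_out(
  moves=[
    [0,0,0,0,0,0.04,20],
    [0,0,0,0,0,0.06,20],
    [0,0,0,0,0,0.06,20],
  ],
)

```text
time_s: 8.0
tcp_pos: [0.6153, -0.0502, 0.1048]
eef_rot: [12.9, 89.8, -167.9]
contact_force: [-8.6, -2.3, 5.4]
gripper_width: 0.0319
```

Run:
```python
from h import *
s=r.get_state(); e=s["eef_rot"]; print("jaw",90-e[0]+e[2],s["moment"],s["contact_force"],s["tcp_pos"])
```

```text
jaw -90.74382786921949 [-0.89476701  3.01153158 -0.84258701] [-8.6058257  -2.32470657  5.38531527] [ 0.6153197  -0.05018295  0.1048459 ]
```

Call:
carry_out(
  moves=[
    [0,0,0,0,0,-0.02,48],
    [0,0,0,0,0,-0.02,48],
    [0,0,0,0,0,-0.02,48],
  ],
)

```text
time_s: 8.3
tcp_pos: [0.6181, -0.0491, 0.105]
eef_rot: [-171.9, 89.9, 6.3]
contact_force: [-0.0, 0.3, 0.2]
gripper_width: 0.0417
```

Call:
carry_out(
  moves=[
    [0,0,15,0,0,0,48],
    [0,0,50,0,0,0,48],
    [0,0,100,0,0,0,48],
    [0,20,140,0,0,0,48],
    [-30,40,140,0,0,0,80],
  ],
)

```text
time_s: 8.8
tcp_pos: [0.5926, -0.0086, 0.2508]
eef_rot: [-174.0, 89.3, 4.2]
contact_force: [-0.7, 1.4, 0.0]
gripper_width: 0.046
```

Run:
```python
from h import *
import pickle
P=r.camera_params("wrist"); s=r.get_state()
a=r.capture("wrist"); cv2.imwrite("pics/w3.png",a); pickle.dump((P,s),open("w3.pkl","wb"))
t=r.capture("top"); cv2.imwrite("pics/t3.png",t)
print(s["joints"].round(2),s["tcp_pos"],s["gripper_width"])
cv2.imwrite("pics/v3.png",np.hstack([a[:, :],cv2.resize(t[120:260,235:375],(288,384),interpolation=2)]))
```

```text
[ 18.16  11.59  -8.58   0.17 -69.19  69.96] [ 0.59261136 -0.00857054  0.25083999] 0.04604064605120698
```

View pics/v3.png

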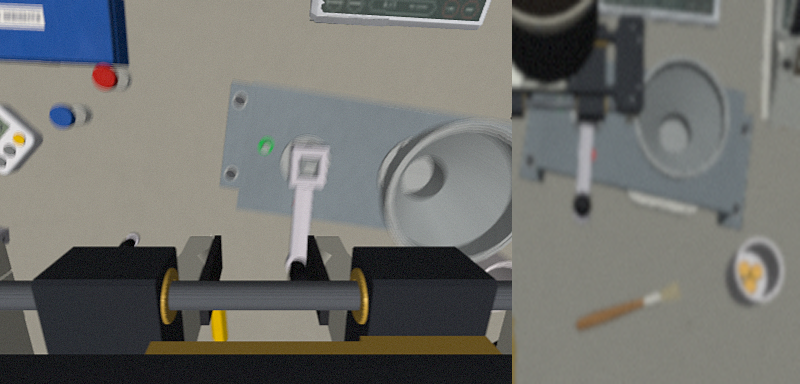

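The picture shows the lever seated over the spindle with its arm towards the front, beside the red pin. The blade disc that stuck out at the front is now gone under the hopper. I'll check this with numbers.

Run:
```python
from h import *
import pickle; P,s=pickle.load(open("w3.pkl","rb")); P2,_=pickle.load(open("w2.pkl","rb"))
pin=onz("wrist",(311.3,127.9),.085,P2); c=np.array([.6133,-.0501]); d=pin[:2]-c; print("pin",pin,np.degrees(np.arctan2(d[1],d[0]))%360,np.linalg.norm(d))
a=cv2.imread("pics/w3.png"); g=cv2.cvtColor(a,cv2.COLOR_BGR2GRAY)
L=[]
for v in range(195,246,5):
    u=np.where(g[v,280:330]>190)[0]+280; L.append(onz("wrist",((u[0]+u[-1])/2,v),.113,P)[:2])
L=np.array(L); w=np.polyfit(L[:,0],L[:,1],1); print("lever dir",180+np.degrees(np.arctan(w[0])), w[0]*c[0]+w[1]-c[1])
# back edge of deck
h=cv2.cvtColor(a,cv2.COLOR_BGR2HSV); E=[]
for u in range(245,390,8):
    col=h[60:130,u,1].astype(int)*0+a[60:130,u,0].astype(int)-a[60:130,u,2]; v=60+np.argmax(col>8); E.append(onz("wrist",(u,v),.08,P)[:2])
E=np.array(E); w=np.polyfit(E[:,1],E[:,0],1); print("yaw",-np.degrees(np.arctan(w[0])),np.abs(np.polyval(w,E[:,1])-E[:,0]).max())
# hub top centre height check
m=np.zeros_like(g); m[140:192,285:335]=g[140:192,285:335]>190
x=cv2.boundingRect(max(cv2.findContours(m,0,1)[0],key=cv2.contourArea)); print(x)
T=cv2.cvtColor(cv2.imread("pics/t3.png"),cv2.COLOR_BGR2GRAY); print(T.shape)
```

```text
pin [ 0.57494229 -0.05297514  0.085     ] 184.2866412872913 0.03846531120316471
lever dir 175.87484677092505 0.002242537824316701
yaw -9.989667562373041 0.0019994223420803925
(293, 151, 34, 41)
(384, 512)
```

The feeder's yaw is -10°, so the shut pointer lies at 170°. The lever is at 176°, within the roughly 5.7° of bore slack, and the moment at the stop reached 0.84 N m, so the gate is shut. Next I fit a rough arm model to plan the side grasp of the cup and the pour.

```bash
cat > kin.py <<'E'
import numpy as np
from scipy.spatial.transform import Rotation as Ro
from scipy.optimize import least_squares
LIM=np.array([[-176,176],[-82,121.7],[-58.2,71.7],[-173.8,95.5],[-174.7,-.2],[-173.6,173.6]])
S=[(20.59,.63,.6745,.2256),(8.67,-21.15,.5276,.1849),(14.92,-12.42,.5979,.189),(11.59,-8.58,.5927,.2508)]
def plan(p,j2,j3):
    a0,z0,L1,L2=p; b=np.radians(j2-j3); j2=np.radians(j2); return a0+L1*np.sin(j2)+L2*np.cos(b), z0+L1*np.cos(j2)-L2*np.sin(b)
OFF=.1925
def f(p): return np.ravel([np.subtract(plan(p,a,b),(np.sqrt(rr**2-OFF**2),z)) for a,b,rr,z in S])
fit=least_squares(f,[0,.0,.45,.45]); PP=fit.x
E_=lambda ax,d: Ro.from_euler(ax,d,degrees=True)
def fk(j,s4,D):
    Rf=E_('z',j[0])*E_('y',j[1]-j[2]); R=Rf*E_('x',s4*j[3])*E_('y',-j[4])*E_('x',-j[5]-90)
    a,z=plan(PP,j[1],j[2]); w=E_('z',j[0]).apply([a,-OFF,z+D]); return w+R.apply([D,0,0]),R
def ik(p,R,s4,D,q0):
    def e(j):
        P,Q=fk(j,s4,D); return np.r_[(P-p)*10,(Q.inv()*R).as_rotvec()]
    best=None
    for q in q0:
        s=least_squares(e,np.clip(q,LIM[:,0]+.1,LIM[:,1]-.1),bounds=LIM.T,x_scale=30)
        if best is None or s.cost<best.cost: best=s
    return best.x.round(1),best.cost
E
python3 - <<'E'
from kin import *
print(PP,np.abs(fit.fun).max())
def grasp(az,b):
    az,b=np.radians([az,b]); h=np.array([np.cos(az),np.sin(az),0]); u=np.array([0,0,1])
    x=np.cos(b)*h-np.sin(b)*u; z=-np.sin(b)*h-np.cos(b)*u; return Ro.from_matrix(np.c_[x,np.cross(z,x),z])
cup=np.array([.456,-.28,.058]); hop=np.array([.595,-.165,.23])
rng=np.random.default_rng(0)
Q=[[a,20,-10,c,-80,d] for a in (-20,20) for c in (-150,-90,-40,40,85) for d in (-120,0,120)]
for D in (.25,.3):
  for s4 in (1,-1):
    for az in (30,60,-60):
      R=grasp(az,20); x=R.apply([1,0,0]); a=ik(cup+.0188*x,R,s4,D,Q); out=[a]
      for roll in (125,-125):
        R2=grasp(az,0)*E_('x',roll); out.append(ik(hop+.0188*R2.apply([1,0,0]),R2,s4,D,Q))
      print(D,s4,az,*[(o[0].tolist(),float(f"{o[1]:.1g}")) for o in out])
E
```

```text
[-0.0079993  -0.16837029  0.5950645   0.47450024] 0.0036143040405981486
0.25 1 30 ([-32.9, 30.6, -36.7, 95.5, -61.2, -118.8], 0.02) ([-16.5, 19.0, -25.5, 95.5, -58.4, 94.1], 0.09) ([-16.5, 19.0, -25.5, 95.5, -58.4, -15.9], 0.09)
0.25 1 60 ([-34.1, 36.0, -27.9, 77.3, -73.9, -117.2], 4e-31) ([-18.9, 28.8, -21.4, 95.5, -83.0, 105.4], 0.001) ([-18.9, 28.8, -21.4, 95.5, -83.0, -4.6], 0.001)
0.25 1 -60 ([17.6, 27.4, -58.1, -100.7, -69.1, -85.2], 1e-30) ([27.8, 20.8, -39.4, -92.5, -89.4, 173.6], 0.0003) ([27.8, 20.5, -39.1, -91.9, -88.9, 65.4], 8e-31)
0.25 -1 30 ([-31.4, 30.9, -42.8, -112.2, -62.9, -106.1], 7e-31) ([-12.0, 20.7, -38.6, -133.7, -67.7, 123.4], 7e-31) ([-12.0, 20.7, -38.6, -133.7, -67.7, 13.4], 1e-31)
0.25 -1 60 ([-34.1, 36.0, -27.9, -77.3, -73.9, -117.2], 2e-30) ([-18.7, 28.8, -23.1, -99.0, -83.0, 107.4], 1e-30) ([-18.7, 28.8, -23.1, -99.0, -83.0, -2.6], 2e-31)
0.25 -1 -60 ([18.2, 27.1, -56.3, 95.5, -68.6, -81.7], 0.002) ([27.8, 20.8, -39.4, 92.5, -89.4, 173.6], 0.0003) ([27.8, 20.5, -39.1, 91.9, -88.9, 65.4], 1e-30)
0.3 1 30 ([-38.3, 34.9, -37.6, 95.5, -64.7, -112.0], 0.01) 
[... 198 characters left out ...]
, 4e-29) ([-23.6, 33.6, -23.4, 95.4, -86.5, 2.1], 1e-29)
0.3 1 -60 ([25.8, 31.5, -58.2, -87.5, -67.9, -87.3], 0.007) ([34.5, 25.0, -43.3, -85.8, -91.7, 166.6], 5e-30) ([34.5, 25.0, -43.3, -85.8, -91.7, 56.6], 1e-30)
0.3 -1 30 ([-37.0, 35.0, -43.3, -108.6, -65.8, -101.8], 3e-31) ([-16.6, 25.3, -42.7, -131.2, -75.0, 128.6], 9e-31) ([-16.6, 25.3, -42.7, -131.2, -75.0, 18.6], 1e-30)
0.3 -1 60 ([-38.9, 40.2, -25.5, -73.6, -75.4, -114.9], 2e-31) ([-23.6, 33.6, -23.4, -95.4, -86.5, 112.1], 8e-32) ([-23.6, 33.6, -23.4, -95.4, -86.5, 2.1], 1e-30)
0.3 -1 -60 ([25.8, 31.5, -58.2, 87.5, -67.9, -87.3], 0.007) ([34.5, 25.0, -43.3, 85.8, -91.7, 166.6], 5e-26) ([34.5, 25.0, -43.3, 85.8, -91.7, 56.6], 8e-31)
```

```bash
cat >> kin.py <<'E'
def grasp(az,b):
    az,b=np.radians([az,b]); h=np.array([np.cos(az),np.sin(az),0]); u=np.array([0,0,1])
    x=np.cos(b)*h-np.sin(b)*u; z=-np.sin(b)*h-np.cos(b)*u; return Ro.from_matrix(np.c_[x,np.cross(z,x),z])
def cur(s): return np.array(s["tcp_pos"]),Ro.from_euler('xyz',s["eef_rot"],degrees=True)
E
python3 - <<'E'
from kin import *
from plant import r
s=r.get_state(); p,R=cur(s); T=grasp(60,20); w=(T*R.inv()).as_rotvec(); x=T.apply([1,0,0])
print("w",w,np.degrees(np.linalg.norm(w)))
tgt=np.array([.456,-.28,.058])+x*(.0188-.12); print("standoff",tgt,"shift mm",(tgt-p)*1000)
for s4 in (1,-1):
  q=s["joints"]
  for k in np.linspace(0,1,8):
    P=p+(tgt-p)*k+[-.12*np.sin(np.pi*k),0,.1*np.sin(np.pi*k)]; q,c=ik(P,Ro.from_rotvec(w*k)*R,s4,.25,[q]); print(q.tolist(),"%.1g"%c)
E
```

```text
w [ 0.617728   -1.11214965  0.93437291] 90.43876031932069
standoff [ 0.40845155 -0.36235633  0.09261244] shift mm [-177.70559559 -354.9686949  -154.1839658 ]
[18.4, 11.3, -9.4, 0.0, -69.0, 69.9] 3e-29
[13.7, -0.1, -20.2, 4.0, -59.9, 83.9] 2e-24
[4.7, -8.2, -27.4, 13.7, -53.6, 105.5] 6e-22
[-9.5, -9.8, -31.6, 30.8, -51.4, 137.3] 4e-30
[-24.7, -4.0, -33.2, 48.7, -55.6, 171.9] 6e-20
[-29.9, 2.9, -30.4, 45.3, -58.2, 173.6] 0.05
[-33.2, 12.6, -25.6, 42.1, -60.4, 173.6] 0.2
[-36.4, 24.8, -18.1, 40.8, -65.4, 173.6] 0.4
[18.4, 11.3, -9.4, -0.0, -69.0, 69.9] 3e-28
[13.7, -0.1, -20.2, -4.0, -59.9, 83.9] 3e-24
[4.7, -8.2, -27.4, -13.7, -53.6, 105.5] 3e-23
[-9.5, -9.8, -31.6, -30.8, -51.4, 137.3] 6e-30
[-24.7, -4.0, -33.2, -48.7, -55.6, 171.9] 3e-20
[-29.9, 2.9, -30.4, -45.3, -58.2, 173.6] 0.05
[-33.2, 12.6, -25.6, -42.1, -60.4, 173.6] 0.2
[-36.4, 24.8, -18.1, -40.8, -65.4, 173.6] 0.4
```

```bash
cat >> kin.py <<'E'
def calls(p,R,poses,claw):
    for i in range(0,len(poses),5):
        rows=[]
        for P,Q in poses[i:i+5]:
            d=np.round((P-p)*1000); w=np.round((Q*R.inv()).as_rotvec(),2); rows.append([int(v) for v in d]+[float(v) for v in w]+[claw])
        print(rows); p=p+np.array(rows[-1][:3])/1000; R=Ro.from_rotvec(rows[-1][3:6])*R
E
python3 - <<'E'
from kin import *
from plant import r
s=r.get_state(); p,R=cur(s); T=grasp(60,20); x=T.apply([1,0,0]); D=.25
tgt=np.array([.456,-.28,.058])+x*(.0188-.12)+[0,0,.08]
q1,c=ik(tgt,T,-1,D,[[-34,36,-28,-77,-74,-117]]); print(q1,c)
q0,c=ik(p,R,-1,D,[s["joints"]])
n=32; poses=[]
for k in np.arange(1,n+1)/n:
    P,Q=fk(q0+(q1-q0)*k,-1,D); P=P+[0,0,.04*np.sin(np.pi*k)]; poses.append((P,Q))
pr=(p,R); m=[np.degrees((b*a.inv()).magnitude()) for (_,a),(_,b) in zip([pr]+poses,poses)]; print(max(m),max(np.linalg.norm(b[0]-a[0]) for a,b in zip([pr]+poses,poses)))
print([np.round(P,2).tolist() for P,_ in poses[3::6]])
calls(p,R,poses,100)
E
```

```text
[ -45.2   28.9  -17.6  -65.5  -85.5 -131.8] 4.901551465936959e-24
9.333505312220145 0.01577543844386167
[[0.56, -0.06, 0.24], [0.53, -0.12, 0.23], [0.5, -0.18, 0.22], [0.47, -0.24, 0.2], [0.43, -0.31, 0.19]]
[[-5, -13, -3, 0.02, 0.03, -0.16, 100], [-11, -26, -6, 0.04, 0.07, -0.31, 100], [-17, -38, -8, 0.06, 0.11, -0.47, 100], [-22, -50, -11, 0.08, 0.14, -0.63, 100], [-28, -62, -13, 0.09, 0.19, -0.79, 100]]
[[-6, -11, -2, 0.02, 0.04, -0.15, 100], [-12, -22, -3, 0.03, 0.09, -0.31, 100], [-18, -32, -5, 0.04, 0.14, -0.46, 100], [-24, -43, -6, 0.05, 0.19, -0.61, 100], [-30, -53, -8, 0.06, 0.25, -0.77, 100]]
[[-5, -10, -1, 0.02, 0.06, -0.15, 100], [-11, -19, -3, 0.03, 0.12, -0.29, 100], [-17, -29, -4, 0.04, 0.19, -0.44, 100], [-22, -39, -6, 0.06, 0.26, -0.58, 100], [-27, -48, -8, 0.07, 0.34, -0.73, 100]]
[[-5, -10, -1, 0.02, 0.07, -0.14, 100], [-10, -20, -3, 0.04, 0.15, -0.28, 100], [-15, -30, -5, 0.07, 0.23, -0.41, 100], [-20, -39, -7, 0.09, 0.31, -0.54, 100], [-25, -50, -9, 0.12, 0.4, -0.67, 100]]
[[-5, -10, -3, 0.04, 0.09, -0.13, 100], [-10, -20, -5, 0.07, 0.17, -0.26, 100], [-15, -31, -8, 0.12, 0.26, -0.38, 100], [-20, -42, -11, 0.16, 0.36, -0.5, 100], [-25, -54, -14, 0.21, 0.45, -0.61, 100]]
[[-5, -11, -3, 0.05, 0.09, -0.11, 100], [-11, -23, -6, 0.11, 0.18, -0.22, 100], [-16, -36, -9, 0.18, 0.27, -0.33, 100], [-22, -48, -12, 0.25, 0.36, -0.43, 100], [-29, -61, -15, 0.32, 0.45, -0.53, 100]]
[[-7, -13, -3, 0.08, 0.08, -0.1, 100], [-14, -27, -7, 0.16, 0.16, -0.19, 100]]
```

```bash
cat > p1.py <<'E'
from kin import *
from plant import r
s=r.get_state(); p,R=cur(s); T=grasp(60,20); x=T.apply([1,0,0]); D=.25
tgt=np.array([.456,-.28,.058])+x*(.0188-.12)+[0,0,.08]
q1,c=ik(tgt,T,-1,D,[[-34,36,-28,-77,-74,-117]])
q0,c=ik(p,R,-1,D,[s["joints"]])
n=35; poses=[]
for k in np.arange(1,n+1)/n:
    P,Q=fk(q0+(q1-q0)*k,-1,D); P=P+[0,0,.08*np.sin(np.pi*k)]; poses.append((P,Q))
pr=(p,R); print(max(np.degrees((b*a.inv()).magnitude()) for (_,a),(_,b) in zip([pr]+poses,poses)),q1)
calls(p,R,poses,100)
E
python3 p1.py
```

```text
8.53375135564801 [ -45.2   28.9  -17.6  -65.5  -85.5 -131.8]
[[-5, -12, 1, 0.02, 0.03, -0.14, 100], [-10, -24, 2, 0.04, 0.06, -0.29, 100], [-15, -35, 3, 0.06, 0.1, -0.43, 100], [-20, -46, 4, 0.07, 0.13, -0.58, 100], [-26, -57, 6, 0.09, 0.17, -0.72, 100]]
[[-5, -10, 1, 0.01, 0.04, -0.14, 100], [-11, -20, 2, 0.02, 0.08, -0.28, 100], [-16, -30, 4, 0.04, 0.13, -0.42, 100], [-21, -40, 5, 0.05, 0.18, -0.56, 100], [-27, -49, 6, 0.06, 0.23, -0.7, 100]]
[[-5, -9, 0, 0.01, 0.05, -0.14, 100], [-10, -18, 1, 0.02, 0.11, -0.28, 100], [-15, -27, 1, 0.03, 0.17, -0.41, 100], [-20, -36, 1, 0.04, 0.23, -0.55, 100], [-25, -45, 1, 0.05, 0.29, -0.68, 100]]
[[-5, -9, -1, 0.02, 0.07, -0.13, 100], [-10, -18, -3, 0.04, 0.13, -0.26, 100], [-15, -26, -4, 0.06, 0.2, -0.39, 100], [-19, -35, -6, 0.08, 0.28, -0.51, 100], [-24, -44, -9, 0.1, 0.35, -0.64, 100]]
[[-4, -9, -3, 0.03, 0.08, -0.12, 100], [-9, -19, -6, 0.05, 0.16, -0.23, 100], [-13, -28, -10, 0.09, 0.24, -0.35, 100], [-17, -38, -14, 0.12, 0.32, -0.46, 100], [-22, -48, -18, 0.16, 0.4, -0.57, 100]]
[[-5, -10, -5, 0.04, 0.08, -0.11, 100], [-9, -20, -10, 0.09, 0.17, -0.22, 100], [-14, -31, -16, 0.13, 0.25, -0.32, 100], [-19, -41, -22, 0.19, 0.33, -0.42, 100], [-24, -52, -28, 0.24, 0.42, -0.52, 100]]
[[-5, -12, -6, 0.06, 0.08, -0.1, 100], [-11, -23, -12, 0.13, 0.16, -0.19, 100], [-17, -35, -19, 0.2, 0.24, -0.28, 100], [-23, -48, -25, 0.27, 0.32, -0.37, 100], [-30, -60, -32, 0.34, 0.39, -0.45, 100]]
```

Call:
carry_out(
  moves=[
    [-5,-12,1,0.02,0.03,-0.14,100],
    [-10,-24,2,0.04,0.06,-0.29,100],
    [-15,-35,3,0.06,0.1,-0.43,100],
    [-20,-46,4,0.07,0.13,-0.58,100],
    [-26,-57,6,0.09,0.17,-0.72,100],
  ],
)

```text
time_s: 9.4
tcp_pos: [0.5614, -0.0664, 0.2504]
eef_rot: [-5.2, 79.2, 131.4]
contact_force: [0.3, 0.6, -0.7]
gripper_width: 0.0866
```

Call:
carry_out(
  moves=[
    [-5,-10,1,0.01,0.04,-0.14,100],
    [-11,-20,2,0.02,0.08,-0.28,100],
    [-16,-30,4,0.04,0.13,-0.42,100],
    [-21,-40,5,0.05,0.18,-0.56,100],
    [-27,-49,6,0.06,0.23,-0.7,100],
  ],
)

```text
time_s: 9.9
tcp_pos: [0.5346, -0.1159, 0.2563]
eef_rot: [25.5, 68.5, 120.7]
contact_force: [0.3, -0.8, 0.2]
gripper_width: 0.0876
```

Call:
carry_out(
  moves=[
    [-5,-9,0,0.01,0.05,-0.14,100],
    [-10,-18,1,0.02,0.11,-0.28,100],
    [-15,-27,1,0.03,0.17,-0.41,100],
    [-20,-36,1,0.04,0.23,-0.55,100],
    [-25,-45,1,0.05,0.29,-0.68,100],
  ],
)

```text
time_s: 10.4
tcp_pos: [0.5095, -0.1608, 0.2572]
eef_rot: [56.3, 58.7, 109.3]
contact_force: [-0.3, 0.1, -0.3]
gripper_width: 0.0877
```

Run:
```python
from kin import *
from plant import r
s=r.get_state(); p,R=cur(s); print(s["joints"].round(1),p,s["contact_force"].round(1)); 
for D in (.2,.25,.3):
  P,Q=fk(s["joints"],-1,D);P1,Q1=fk(s["joints"],1,D); print(D,P-p,np.degrees((Q*R.inv()).magnitude()),P1-p,np.degrees((Q1*R.inv()).magnitude()))
```

```text
[-16.1  20.8   8.1 -25.2 -96.1 -19.4] [ 0.50947196 -0.16081957  0.25719772] [-0.3  0.1 -0.3]
0.2 [ 0.04281872 -0.110642    0.05619641] 2.0489290260861866e-14 [-0.00416223 -0.27350423  0.05619641] 50.45433279972158
0.25 [ 0.03422421 -0.08611088  0.0634839 ] 2.0489290260861866e-14 [-0.02450198 -0.28968867  0.0634839 ] 50.45433279972158
0.3 [ 0.0256297  -0.06157976  0.07077139] 2.0489290260861866e-14 [-0.04484172 -0.30587311  0.07077139] 50.45433279972158
```

```bash
cat > kin2.py <<'E'
import kin; from kin import *
J=[([92.077,20.589,.632,-.022,-70.138,-16.508],[.16809,.65319,.22563]),([54.9,8.67,-21.15,-.02,-60.38,41.6],[.43951,.29189,.18489]),([19.59,14.92,-12.42,-.02,-62.71,-4.17],[.59782,.00932,.18904]),([18.16,11.59,-8.58,.17,-69.19,69.96],[.59261,-.00857,.25084]),([-16.1,20.8,8.1,-25.2,-96.1,-19.4],[.50947,-.16082,.2572])]
import json,os
if os.path.exists("extra.json"): J+=json.load(open("extra.json"))
def fkp(v,j):
    a0,z0,L1,L2,e,off,D,off2=v; Rf=E_('z',j[0])*E_('y',j[1]-j[2]); Rw=Rf*E_('x',-j[3]); R=Rw*E_('y',-j[4])*E_('x',-j[5]-90)
    b=np.radians(j[1]); p=E_('z',j[0]).apply([a0+L1*np.sin(b),off,z0+L1*np.cos(b)])+Rf.apply([L2,0,e])+Rw.apply([0,off2,0])+R.apply([D,0,0]); return p,R
_g=lambda v: np.r_[np.ravel([fkp(v,j)[0]-p for j,p in J])*1000,(v-np.array([0,.3,.5,.45,0,-.1,.3,-.1]))*.3]
V=least_squares(_g,[0,.3,.5,.45,0,-.1,.3,-.1]).x
kin.fk=lambda j,s4,D: fkp(V,j)
fk=kin.fk
E
python3 - <<'E'
from kin2 import *
print(V.round(4),_g(V)[:-8].round(1))
E
```

```text
Traceback (most recent call last):
NameError: name '_g' is not defined
```

```bash
python3 -c "
import kin2; print(kin2.V.round(4),kin2._g(kin2.V)[:-8].round(1))"
```

```text
[-3.000e-04  1.997e-01  6.019e-01  4.640e-01 -4.000e-04 -1.000e-03
  3.787e-01 -1.908e-01] [-0.   0.1  0.  -0.1 -0.  -0.  -0.  -0.   0.   0.1  0.  -0.  -0.1 -0.
  0. ]
```

Call:
carry_out(
  moves=[
    [-5,-9,-1,0.02,0.07,-0.13,100],
    [-10,-18,-3,0.04,0.13,-0.26,100],
    [-15,-26,-4,0.06,0.2,-0.39,100],
    [-19,-35,-6,0.08,0.28,-0.51,100],
    [-24,-44,-9,0.1,0.35,-0.64,100],
  ],
)

```text
time_s: 10.9
tcp_pos: [0.4856, -0.205, 0.2479]
eef_rot: [86.7, 48.4, 97.0]
contact_force: [1.1, -0.1, -0.6]
gripper_width: 0.0876
```

```bash
python3 - <<'E'
from plant import r
import json,kin2
s=r.get_state(); print(s["joints"].round(1),s["tcp_pos"],s["contact_force"].round(1), (kin2.fkp(kin2.V,s["joints"])[0]-s["tcp_pos"]).round(3))
json.dump([[s["joints"].tolist(),s["tcp_pos"].tolist()]],open("extra.json","w"))
E
python3 -c "
import kin2; print(kin2.V.round(4),kin2._g(kin2.V)[:-8].round(1))"
```

```text
[ -27.9   24.1    9.8  -33.7 -100.6  -50.6] [ 0.48558393 -0.20496408  0.24789841] [ 1.1 -0.1 -0.6] [0.    0.    0.001]
[-1.300e-03  1.989e-01  6.020e-01  4.648e-01  2.000e-04  0.000e+00
  3.782e-01 -1.918e-01] [-0.   0.1  0.1 -0.1  0.  -0.1 -0.  -0.   0.   0.   0.   0.1 -0.1 -0.2
 -0.3  0.1  0.1  0.2]
```

The refitted arm model is good to under 0.5 mm. Next I replan the grasp and the pour with it.

```bash
cat > p2.py <<'E'
import kin2; from kin2 import *
ik=kin.ik
from plant import r
q0=r.get_state()["joints"]
cup=np.array([.456,-.28,.058]); hop=np.array([.5925,-.1683,.242])
Q=[q0]+[[a,25,5,c,-90,d] for a in (-60,-30,0) for c in (-140,-90,-50) for d in (-120,0,120)]
for az in (20,40,60,80,100):
  for b in (20,35):
    R=grasp(az,b); h=np.array([np.cos(np.radians(az)),np.sin(np.radians(az)),0]); l=np.array([-h[1],h[0],0])
    g=ik(cup+.0188*R.apply([1,0,0]),R,0,0,Q); w=cup+(.0188-.378)*R.apply([1,0,0])
    print(az,b,g[0].tolist(),"%.0e"%g[1],"wrist",w.round(2))
    for roll in (-125,125):
      R2=grasp(az,0)*E_('x',roll); G=hop-.012*h+np.sign(roll)*.01*l; o=ik(G+.0188*h,R2,0,0,[g[0]]+Q); print("   ",roll,o[0].tolist(),"%.0e"%o[1],(G-.36*h).round(2))
E
python3 p2.py
```

```text
20 20 [-67.2, 37.0, -24.2, -82.4, -71.2, -120.5] 1e-30 wrist [ 0.14 -0.4   0.18]
    -125 [-56.4, 27.9, -27.4, -101.2, -82.3, 1.0] 1e-30 [ 0.25 -0.3   0.24]
    125 [-56.0, 27.3, -29.6, -101.8, -82.4, 112.7] 8e-30 [ 0.24 -0.29  0.24]
20 35 [-57.6, 26.1, -24.4, -74.0, -56.3, -138.4] 2e-31 wrist [ 0.18 -0.38  0.26]
    -125 [-56.4, 27.9, -27.4, -101.2, -82.3, 1.0] 1e-29 [ 0.25 -0.3   0.24]
    125 [-56.0, 27.3, -29.6, -101.8, -82.4, 112.7] 8e-30 [ 0.24 -0.29  0.24]
40 20 [-61.0, 40.3, -12.0, -69.2, -80.7, -127.4] 2e-30 wrist [ 0.2  -0.5   0.18]
    -125 [-52.2, 32.8, -11.9, -88.4, -91.6, -10.3] 7e-31 [ 0.31 -0.42  0.24]
    125 [-52.3, 31.9, -14.3, -88.3, -91.6, 101.2] 1e-30 [ 0.3  -0.4   0.24]
40 35 [-53.8, 31.1, -14.5, -61.7, -68.2, -138.8] 2e-30 wrist [ 0.23 -0.47  0.26]
    -125 [-52.2, 32.8, -11.9, -88.4, -91.6, -10.3] 7e-31 [ 0.31 -0.42  0.24]
    125 [-52.3, 31.9, -14.3, -88.3, -91.6, 101.2] 1e-30 [ 0.3  -0.4   0.24]
60 20 [-54.5, 44.7, -0.6, -58.8, -91.7, -129.8] 6e-30 wrist [ 0.29 -0.57  0.18]
    -125 [-47.0, 39.0, 3.3, -79.9, -103.7, -18.1] 2e-31 [ 0.42 -0.5   0.24]
    125 
[... 525 characters left out ...]
4]
80 35 [-43.1, 41.3, 3.8, -43.3, -90.4, -131.7] 4e-31 wrist [ 0.4  -0.57  0.26]
    -125 [-41.0, 45.7, 18.3, -74.6, -117.3, -23.9] 8e-31 [ 0.54 -0.54  0.24]
    125 [-41.6, 44.7, 15.9, -73.5, -117.3, 87.8] 1e-31 [ 0.52 -0.53  0.24]
100 20 [-39.6, 53.7, 17.9, -41.2, -112.3, -124.6] 3e-31 wrist [ 0.51 -0.61  0.18]
    -125 [-34.6, 52.1, 32.6, -71.8, -131.4, -28.6] 2e-30 [ 0.67 -0.53  0.24]
    125 [-35.2, 51.2, 30.3, -70.2, -131.5, 83.5] 5e-31 [ 0.65 -0.54  0.24]
100 35 [-36.4, 45.6, 10.6, -34.9, -99.0, -124.9] 8e-30 wrist [ 0.51 -0.57  0.26]
    -125 [-34.6, 52.1, 32.6, -71.8, -131.4, -28.6] 2e-30 [ 0.67 -0.53  0.24]
    125 [-35.2, 51.2, 30.3, -70.2, -131.5, 83.5] 5e-31 [ 0.65 -0.54  0.24]
```

```bash
cat > p3.py <<'E'
import kin2; from kin2 import *
from plant import r
def path(tp,TR,claw,qs=None,bump=0):
    s=r.get_state(); p,R=cur(s); q0=s["joints"]
    q1,c=kin.ik(tp,TR,0,0,[q0,[-50,40,0,-60,-90,-120]] if qs is None else qs); print(q1,"%.0e"%c)
    n=40
    for n in range(5,60,5):
        poses=[]
        for k in np.arange(1,n+1)/n:
            P,Q=fkp(V,q0+(q1-q0)*k); poses.append((P+[0,0,bump*np.sin(np.pi*k)],Q))
        m=max(np.degrees((b*a.inv()).magnitude()) for (_,a),(_,b) in zip([(p,R)]+poses,poses)); d=max(np.linalg.norm(b-a) for (a,_),(b,_) in zip([(p,R)]+poses,poses))
        if m<8.4 and d<.045: break
    print([P.round(2).tolist() for P,_ in poses[::4]]); calls(p,R,poses,claw)
E
python3 - <<'E'
from p3 import *
T=grasp(60,20); path(np.array([.456,-.28,.058])+T.apply([.0188-.1,0,0])+[0,0,.03],T,100)
E
```

```text
[ -60.8   42.2    6.4  -55.3 -101.  -135.2] 2e-30
[[0.48, -0.21, 0.24], [0.47, -0.25, 0.2], [0.45, -0.29, 0.16], [0.43, -0.33, 0.13]]
[[-4, -9, -11, 0.03, 0.08, -0.12, 100], [-8, -18, -21, 0.06, 0.16, -0.23, 100], [-11, -27, -31, 0.09, 0.24, -0.35, 100], [-16, -36, -41, 0.12, 0.32, -0.46, 100], [-20, -45, -51, 0.16, 0.4, -0.56, 100]]
[[-4, -9, -9, 0.04, 0.08, -0.11, 100], [-8, -18, -18, 0.08, 0.17, -0.22, 100], [-13, -27, -27, 0.13, 0.25, -0.32, 100], [-17, -36, -35, 0.18, 0.33, -0.42, 100], [-22, -46, -43, 0.24, 0.42, -0.52, 100]]
[[-5, -10, -8, 0.06, 0.08, -0.09, 100], [-10, -19, -16, 0.12, 0.16, -0.19, 100], [-15, -29, -24, 0.19, 0.24, -0.28, 100], [-20, -40, -31, 0.26, 0.32, -0.37, 100], [-26, -50, -38, 0.34, 0.4, -0.45, 100]]
```

Call:
carry_out(
  moves=[
    [-4,-9,-5,0.03,0.08,-0.12,100],
    [-8,-18,-10,0.06,0.16,-0.23,100],
    [-11,-27,-15,0.09,0.24,-0.35,100],
    [-16,-36,-20,0.12,0.32,-0.46,100],
    [-20,-45,-25,0.16,0.4,-0.56,100],
  ],
)

```text
time_s: 11.4
tcp_pos: [0.4653, -0.25, 0.2232]
eef_rot: [117.5, 38.4, 86.0]
contact_force: [0.3, 0.1, -0.1]
gripper_width: 0.0872
```

Call:
carry_out(
  moves=[
    [-4,-9,-9,0.04,0.08,-0.11,100],
    [-8,-18,-18,0.08,0.17,-0.22,100],
    [-13,-27,-27,0.13,0.25,-0.32,100],
    [-17,-36,-35,0.18,0.33,-0.42,100],
    [-22,-46,-43,0.24,0.42,-0.52,100],
  ],
)

```text
time_s: 11.9
tcp_pos: [0.4434, -0.296, 0.1798]
eef_rot: [148.7, 29.0, 73.3]
contact_force: [-1.3, -1.8, 0.6]
gripper_width: 0.0876
```

Call:
carry_out(
  moves=[
    [-5,-10,-12,0.06,0.08,-0.09,100],
    [-10,-19,-24,0.12,0.16,-0.19,100],
    [-15,-29,-37,0.19,0.24,-0.28,100],
    [-20,-40,-50,0.26,0.32,-0.37,100],
    [-26,-50,-64,0.34,0.4,-0.45,100],
  ],
)

```text
time_s: 12.4
tcp_pos: [0.4172, -0.3463, 0.1157]
eef_rot: [-180.0, 20.0, 60.2]
contact_force: [-0.5, 0.9, -0.0]
gripper_width: 0.0878
```

Run:
```python
from h import *
import pickle
P=r.camera_params("wrist"); s=r.get_state()
a=r.capture("wrist"); cv2.imwrite("pics/w4.png",a); pickle.dump((P,s),open("w4.pkl","wb"))
t=r.capture("top"); cv2.imwrite("pics/t4.png",t)
print(s["joints"].round(2),s["tcp_pos"],s["eef_rot"],s["contact_force"],proj("wrist",[.456,-.28,.08],P))
cv2.imwrite("pics/v4.png",np.hstack([a,cv2.resize(t[190:250,320:380],(288,288),interpolation=2).repeat(1,0) if 0 else cv2.copyMakeBorder(cv2.resize(t[190:250,320:380],(288,288),interpolation=2),0,96,0,0,0)]))
```

```text
[ -60.79   42.3     6.5   -55.2  -101.1  -135.16] [ 0.41717442 -0.34630979  0.11573922] [-179.9639338    19.97129442   60.18540957] [-0.49814304  0.85432773 -0.03106602] [265.89359169 210.94684067]
```

View pics/v4.png

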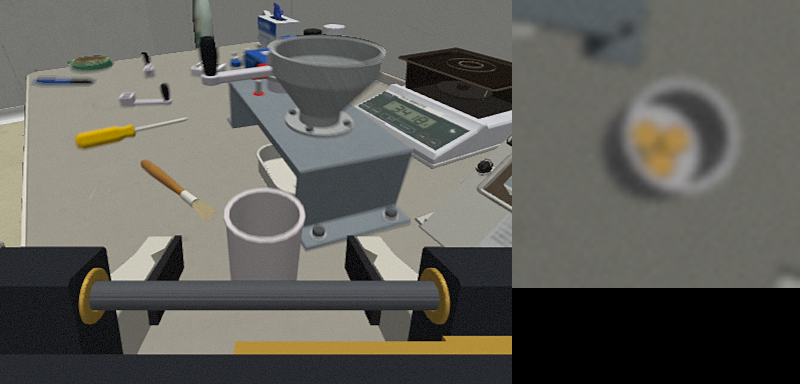

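The wrist view shows the cup rim, about 224–306 by 188–243, centred at about (265,215). The cup stands between the open fingers, and the top crop shows the tablets in it.

Run:
```python
from p3 import *
from h import onz
import pickle; P,s=pickle.load(open("w4.pkl","rb"))
f=(onz("wrist",(265,188),.08,P)+onz("wrist",(265,243.5),.08,P))/2
print(f, onz("wrist",(224,214),.08,P)-onz("wrist",(306,214),.08,P), onz("top",(355.6,218.3),.08))
T=grasp(60,20); c=(f+onz("top",(355.6,218.3),.08))/2; c[2]=.058
t=c+T.apply([.0188,0,0]); p,_=cur(s); print(c,t,(t-p)*1000)
```

```text
[ 0.45418637 -0.28171971  0.08      ] [-0.05595822  0.03220288  0.        ] [ 0.45480147 -0.28054789  0.08      ]
[ 0.45449392 -0.2811338   0.058     ] [ 0.46332703 -0.26583441  0.05157002] [ 46.15260661  80.47538414 -64.16919951]
```

Call:
carry_out(
  moves=[
    [0,0,-31,0,0,0,100],
    [12,20,-40,0,0,0,100],
    [28,48,-52,0,0,0,100],
    [46,80,-64,0,0,0,100],
    [46,80,-64,0,0,0,75],
  ],
  squeeze=20,
)

```text
time_s: 13.0
tcp_pos: [0.4649, -0.2611, 0.0519]
eef_rot: [179.8, 19.9, 60.6]
contact_force: [0.4, -1.0, 1.0]
gripper_width: 0.0837
```

Call:
carry_out(
  moves=[
    [0,0,0,0,0,0,65],
    [0,0,0,0,0,0,55],
    [0,0,0,0,0,0,55],
    [0,0,0,0,0,0,55],
    [0,0,0,0,0,0,55],
  ],
  squeeze=20,
)

```text
time_s: 13.5
tcp_pos: [0.4632, -0.2662, 0.0529]
eef_rot: [179.8, 20.0, 60.2]
contact_force: [0.4, -1.6, 1.9]
gripper_width: 0.0622
```

Gripped at 62 mm. I'll lift, and check the height of the instrument at the right for clearance.

Call:
carry_out(
  moves=[
    [0,0,30,0,0,0,55],
    [0,0,75,0,0,0,55],
    [0,0,120,0,0,0,55],
    [0,0,165,0,0,0,55],
    [0,0,215,0,0,0,55],
  ],
)

```text
time_s: 14.0
tcp_pos: [0.4626, -0.2652, 0.2686]
eef_rot: [179.9, 20.0, 60.3]
contact_force: [1.6, -0.6, -1.6]
gripper_width: 0.062
```

```bash
cat > p4.py <<'E'
from p3 import *
from h import ray
def tri(a,b):
    c1,d1=ray("scene",a); c2,d2=ray("top",b); A=np.c_[d1,-d2]; k=np.linalg.lstsq(A,c2-c1,rcond=None)[0]; return ((c1+d1*k[0]+c2+d2*k[1])/2).round(3),np.linalg.norm(c1+d1*k[0]-c2-d2*k[1]).round(3)
print("display",tri((427,222),(622/1.5586,193/1.5586)),"keys",tri((436,258),(647/1.5586,228/1.5586)),"logo",tri((408,237),(600/1.5586,222/1.5586)))
hop=np.array([.5925,-.1683,0]); az=np.radians(60); h=np.array([np.cos(az),np.sin(az),0]); l=np.array([-h[1],h[0],0])
s=r.get_state(); p,R=cur(s); print(p,s["gripper_width"],s["contact_force"].round(1))
def pose(G,b,roll):
    Q=grasp(60,b)*E_('x',roll); return G+Q.apply([.0188,0,0]),Q
g0=p-R.apply([.0188,0,0])
G1=hop-.015*h-.025*l+[0,0,.27]
A=[pose(g0+(G1-g0)*k,20*(1-k),-25*k) for k in np.arange(1,6)/5]
B=[]
for k in np.arange(1,16)/15:
    ro=-25-105*k; B.append(pose(hop-.015*h+(-.025+.015*k)*l+[0,0,.27-.01*k],0,ro))
q=s["joints"]
for P,Q in (A+B)[::3]: q,c=kin.ik(P,Q,0,0,[q]); print(q.tolist(),"%.0e"%c)
calls(p,R,A+B,55)
E
python3 p4.py
```

```text
display (array([ 0.724, -0.413,  0.096]), np.float64(0.005)) keys (array([ 0.673, -0.473,  0.044]), np.float64(0.002)) logo (array([ 0.685, -0.388,  0.051]), np.float64(0.011))
[ 0.46264402 -0.26522972  0.26860673] 0.061991795327346104 [ 1.6 -0.6 -1.6]
[-53.7, 28.9, 4.0, -64.9, -103.6, -143.7] 1e-26
[-48.9, 35.2, 5.0, -76.7, -104.1, -127.5] 2e-26
[-47.1, 37.6, 5.4, -80.7, -104.5, -107.7] 3e-24
[-47.2, 37.6, 5.0, -80.6, -104.4, -86.3] 2e-26
[-47.2, 37.6, 4.6, -80.4, -104.4, -64.8] 4e-26
[-47.3, 37.6, 4.2, -80.3, -104.4, -43.4] 2e-25
[-47.3, 37.6, 3.8, -80.2, -104.3, -22.0] 9e-26
[[31, 18, 0, 0.02, -0.11, 0.02, 55], [62, 35, 1, 0.04, -0.21, 0.04, 55], [92, 53, 1, 0.05, -0.32, 0.06, 55], [123, 70, 1, 0.07, -0.43, 0.07, 55], [153, 88, 1, 0.08, -0.54, 0.07, 55]]
[[0, 0, 0, -0.06, -0.11, 0.0, 55], [-1, 1, -1, -0.12, -0.22, 0.0, 55], [-2, 1, -2, -0.18, -0.32, 0.0, 55], [-3, 2, -2, -0.24, -0.43, 0.0, 55], [-4, 2, -3, -0.3, -0.53, 0.0, 55]]
[[-1, 1, -1, -0.06, -0.11, 0.0, 55], [-2, 1, -1, -0.13, -0.21, 0.0, 55], [-3, 2, -2, -0.19, -0.32, 0.0, 55], [-3, 2, -3, -0.25, -0.43, 0.0, 55], [-4, 3, -3, -0.31, -0.53, 0.0, 55]]
[[-1, 0, -1, -0.06, -0.11, 0.0, 55], [-2, 1, -2, -0.12, -0.21, 0.0, 55], [-3, 1, -2, -0.18, -0.32, 0.0, 55], [-4, 2, -3, -0.24, -0.42, 0.0, 55], [-5, 2, -4, -0.31, -0.53, 0.0, 55]]
```

Call:
carry_out(
  moves=[
    [31,18,0,0.02,-0.11,0.02,55],
    [62,35,1,0.04,-0.21,0.04,55],
    [92,53,1,0.05,-0.32,0.06,55],
    [123,70,1,0.07,-0.43,0.07,55],
    [153,88,1,0.08,-0.54,0.07,55],
  ],
)

```text
time_s: 14.5
tcp_pos: [0.6171, -0.1773, 0.2682]
eef_rot: [154.8, 0.2, 59.9]
contact_force: [0.1, 0.2, -2.0]
gripper_width: 0.0623
```

Call:
carry_out(
  moves=[
    [0,0,0,-0.06,-0.11,0.0,55],
    [-1,1,-1,-0.12,-0.22,0.0,55],
    [-2,1,-2,-0.18,-0.32,0.0,55],
    [-3,2,-2,-0.24,-0.43,0.0,55],
    [-4,2,-3,-0.3,-0.53,0.0,55],
  ],
)

```text
time_s: 15.0
tcp_pos: [0.6119, -0.1755, 0.2649]
eef_rot: [119.9, -0.1, 59.9]
contact_force: [0.5, -0.1, -1.4]
gripper_width: 0.062
```

Call:
carry_out(
  moves=[
    [-1,1,-1,-0.06,-0.11,0.0,55],
    [-2,1,-1,-0.13,-0.21,0.0,55],
    [-3,2,-2,-0.19,-0.32,0.0,55],
    [-3,2,-3,-0.25,-0.43,0.0,55],
    [-4,3,-3,-0.31,-0.53,0.0,55],
  ],
)

```text
time_s: 15.5
tcp_pos: [0.6079, -0.1727, 0.2617]
eef_rot: [84.7, 0.1, 59.9]
contact_force: [-0.7, 0.6, -2.7]
gripper_width: 0.0616
```

Call:
carry_out(
  moves=[
    [-1,0,-1,-0.06,-0.11,0.0,55],
    [-2,1,-2,-0.12,-0.21,0.0,55],
    [-3,1,-2,-0.18,-0.32,0.0,55],
    [-4,2,-3,-0.24,-0.42,0.0,55],
    [-5,2,-4,-0.31,-0.53,0.0,55],
  ],
)

```text
time_s: 16.0
tcp_pos: [0.6029, -0.1706, 0.258]
eef_rot: [49.5, 0.2, 59.8]
contact_force: [0.7, 0.2, -0.9]
gripper_width: 0.0622
```

Call:
carry_out(
  moves=[
    [0,0,0,0,0,0,55],
    [0,0,0,0,0,0,55],
    [0,0,0,0,0,0,55],
    [0,0,0,0,0,0,55],
  ],
)

```text
time_s: 16.4
tcp_pos: [0.6032, -0.1704, 0.2585]
eef_rot: [49.9, 0.2, 59.8]
contact_force: [-0.3, -0.8, -1.4]
gripper_width: 0.062
```

Run:
```python
from p3 import *
import cv2
s=r.get_state(); p,R=cur(s); print(s["joints"].round(1),p,s["eef_rot"],s["gripper_width"],s["contact_force"])
a=r.capture("scene"); t=r.capture("top"); cv2.imwrite("pics/v5.png",np.hstack([cv2.resize(a[150:300,240:390],(390,390),interpolation=2),cv2.resize(t[120:270,270:420],(390,390),interpolation=2)]))
```

```text
[ -47.3   37.6    3.6  -80.1 -104.1  -14.6] [ 0.60316235 -0.17036735  0.25854524] [49.87084129  0.15955597 59.8216507 ] 0.06195938574846142 [-0.26422952 -0.77603638 -1.41111101]
```

View pics/v5.png

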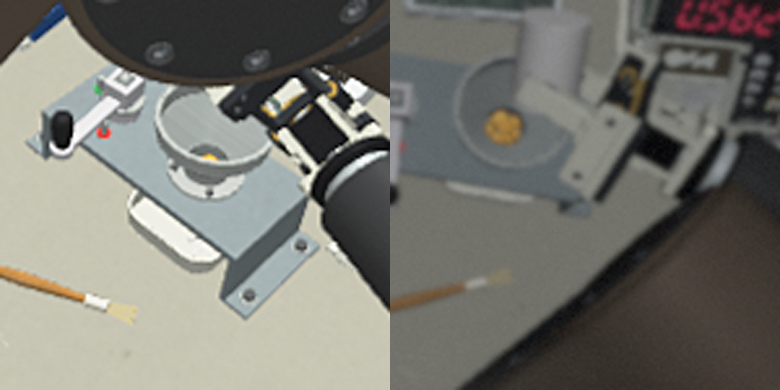

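The tablets lie heaped in the hopper throat and the cup is tipped over. I'll tip it further with a small shake to make sure it is empty, then bring it back.

Call:
carry_out(
  moves=[
    [0,0,0,-0.07,-0.12,0,55],
    [0,0,0,-0.14,-0.24,0,55],
    [0,0,0,-0.07,-0.12,0,55],
    [0,0,0,-0.14,-0.24,0,55],
    [0,0,0,-0.14,-0.24,0,55],
  ],
)

```text
time_s: 17.0
tcp_pos: [0.6032, -0.1703, 0.2585]
eef_rot: [33.7, 0.2, 59.8]
contact_force: [-0.3, 0.1, -0.2]
gripper_width: 0.062
```

Run:
```python
from p3 import *
hop=np.array([.5925,-.1683,0]); az=np.radians(60); h=np.array([np.cos(az),np.sin(az),0]); l=np.array([-h[1],h[0],0])
s=r.get_state(); p,R=cur(s); print(p,s["eef_rot"],s["gripper_width"])
def pose(G,b,roll):
    Q=grasp(60,b)*E_('x',roll); return G+Q.apply([.0188,0,0]),Q
g1=p-R.apply([.0188,0,0]); G0=hop-.015*h-.025*l+[0,0,.27]; ro0=s["eef_rot"][0]-180
g2=np.array([.4632,-.2662,.0529])-grasp(60,20).apply([.0188,0,0])+[0,0,.215]
C=[pose(g1+(G0-g1)*k,0,ro0+(-25-ro0)*k) for k in np.arange(1,16)/15]+[pose(G0+(g2-G0)*k,20*k,-25*(1-k)) for k in np.arange(1,6)/5]
calls(p,R,C,55)
```

```text
[ 0.60321278 -0.17031059  0.25854273] [33.71552047  0.17592892 59.77781217] 0.06203096034236093
[[1, 0, 1, 0.07, 0.12, 0.0, 55], [2, -1, 2, 0.14, 0.24, 0.0, 55], [3, -1, 2, 0.22, 0.36, 0.0, 55], [3, -2, 3, 0.29, 0.49, 0.0, 55], [4, -2, 4, 0.36, 0.61, 0.0, 55]]
[[1, -1, 1, 0.07, 0.12, 0.0, 55], [2, -1, 1, 0.14, 0.24, 0.0, 55], [3, -2, 2, 0.21, 0.36, 0.0, 55], [4, -2, 3, 0.28, 0.49, 0.0, 55], [5, -3, 4, 0.35, 0.61, 0.0, 55]]
[[0, 0, 0, 0.07, 0.12, 0.0, 55], [1, -1, 1, 0.14, 0.24, 0.0, 55], [2, -1, 2, 0.21, 0.36, 0.0, 55], [3, -2, 3, 0.29, 0.49, 0.0, 55], [4, -2, 3, 0.36, 0.61, 0.0, 55]]
[[-31, -18, 0, -0.02, 0.11, -0.0, 55], [-61, -35, 0, -0.04, 0.22, -0.01, 55], [-92, -53, -1, -0.05, 0.33, -0.02, 55], [-122, -71, -1, -0.07, 0.44, -0.05, 55], [-153, -89, -2, -0.08, 0.54, -0.07, 55]]
```

Call:
carry_out(
  moves=[
    [1,0,1,0.07,0.12,0.0,55],
    [2,-1,2,0.14,0.24,0.0,55],
    [3,-1,2,0.22,0.36,0.0,55],
    [3,-2,3,0.29,0.49,0.0,55],
    [4,-2,4,0.36,0.61,0.0,55],
  ],
)

```text
time_s: 17.5
tcp_pos: [0.6072, -0.1724, 0.2625]
eef_rot: [74.9, -0.1, 59.8]
contact_force: [-0.9, -0.1, -0.3]
gripper_width: 0.0619
```

Call:
carry_out(
  moves=[
    [1,-1,1,0.07,0.12,0.0,55],
    [2,-1,1,0.14,0.24,0.0,55],
    [3,-2,2,0.21,0.36,0.0,55],
    [4,-2,3,0.28,0.49,0.0,55],
    [5,-3,4,0.35,0.61,0.0,55],
  ],
)

```text
time_s: 18.0
tcp_pos: [0.6123, -0.1753, 0.2667]
eef_rot: [115.2, 0.2, 59.9]
contact_force: [-0.8, 0.1, -0.2]
gripper_width: 0.062
```

Call:
carry_out(
  moves=[
    [0,0,0,0.07,0.12,0.0,55],
    [1,-1,1,0.14,0.24,0.0,55],
    [2,-1,2,0.21,0.36,0.0,55],
    [3,-2,3,0.29,0.49,0.0,55],
    [4,-2,3,0.36,0.61,0.0,55],
  ],
)

```text
time_s: 18.5
tcp_pos: [0.6162, -0.1774, 0.2696]
eef_rot: [155.8, -0.1, 59.9]
contact_force: [0.6, 0.6, -1.3]
gripper_width: 0.0621
```

Call:
carry_out(
  moves=[
    [-31,-18,0,-0.02,0.11,0,55],
    [-61,-35,0,-0.04,0.22,-0.01,55],
    [-92,-53,-1,-0.05,0.33,-0.02,55],
    [-122,-71,-1,-0.07,0.44,-0.05,55],
    [-153,-89,-2,-0.08,0.54,-0.07,55],
  ],
)

```text
time_s: 19.0
tcp_pos: [0.4619, -0.2671, 0.2683]
eef_rot: [-179.7, 19.8, 60.0]
contact_force: [1.1, 0.6, -0.3]
gripper_width: 0.0619
```

Call:
carry_out(
  moves=[
    [0,0,-40,0,0,0,55],
    [0,0,-80,0,0,0,55],
    [0,0,-125,0,0,0,55],
    [0,0,-165,0,0,0,55],
    [0,0,-185,0,0,0,55],
  ],
)

```text
time_s: 19.5
tcp_pos: [0.4625, -0.2652, 0.0793]
eef_rot: [-179.5, 19.5, 60.1]
contact_force: [0.6, -0.5, -1.2]
gripper_width: 0.062
```

Call:
carry_out(
  moves=[
    [0,0,0,0,0,0,55],
    [0,0,0,0,0,0,55],
  ],
)

```text
time_s: 19.7
tcp_pos: [0.4633, -0.2665, 0.0828]
eef_rot: [-179.9, 19.6, 60.1]
contact_force: [1.3, -1.3, -0.1]
gripper_width: 0.0621
```

Run:
```python
from p3 import *
import cv2
s=r.get_state(); p,R=cur(s); print(p,s["eef_rot"],s["gripper_width"],s["contact_force"],(grasp(60.2,20)*R.inv()).as_rotvec())
t=r.capture("top"); a=r.capture("wrist"); cv2.imwrite("pics/v6.png",np.hstack([a[100:,:],cv2.resize(t[130:270,270:410],(284,284),interpolation=2)]))
```

```text
[ 0.46333699 -0.2664709   0.08283768] [-179.86696602   19.6143035    60.07240299] 0.0621482061821022 [ 1.29385979 -1.32274832 -0.07478539] [-0.00692554  0.00145753  0.00301376]
```

View pics/v6.png

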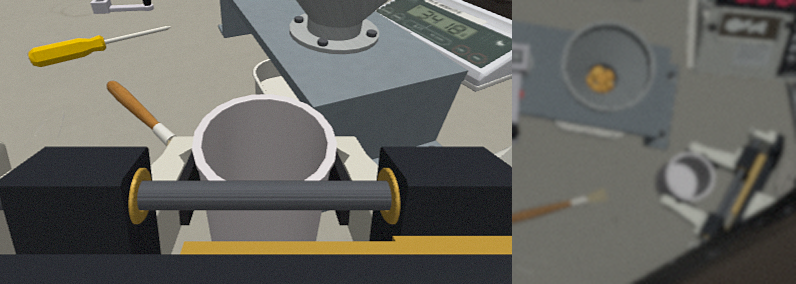

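The cup is empty and upright, with the tablets in the throat. I'll lower it and release.

Call:
carry_out(
  moves=[
    [0,0,-14,0,0,0,55],
    [0,0,-24,0,0,0,55],
    [0,0,-28,0,0,0,55],
    [0,0,-30,0,0,0,55],
    [0,0,-30,0,0,0,55],
  ],
)

```text
time_s: 20.3
tcp_pos: [0.463, -0.2658, 0.0532]
eef_rot: [-179.9, 19.5, 60.1]
contact_force: [0.4, 0.7, 4.0]
gripper_width: 0.0619
```

Call:
carry_out(
  moves=[
    [0,0,0,0,0,0,80],
    [0,0,0,0,0,0,100],
    [0,0,0,0,0,0,100],
    [0,0,0,0,0,0,100],
  ],
)

```text
time_s: 20.7
tcp_pos: [0.4632, -0.2664, 0.0525]
eef_rot: [-180.0, 19.7, 60.1]
contact_force: [-0.5, 0.7, -0.3]
gripper_width: 0.0861
```

Now back out along the tool axis.

Call:
carry_out(
  moves=[
    [-10,-18,8,0,0,0,100],
    [-26,-45,20,0,0,0,100],
    [-47,-81,34,0,0,0,100],
    [-52,-90,60,0,0,0,100],
    [-52,-90,100,0,0,0,100],
  ],
)

```text
time_s: 21.2
tcp_pos: [0.4094, -0.3581, 0.1514]
eef_rot: [-179.7, 19.6, 60.0]
contact_force: [0.3, -0.3, -0.0]
gripper_width: 0.0873
```

Call:
carry_out(
  moves=[
    [-10,-30,20,0,0,0,100],
    [-20,-60,40,0,0,0,100],
    [-20,-60,40,0,0,0,100],
    [-20,-60,40,0,0,0,100],
  ],
)

```text
time_s: 21.6
tcp_pos: [0.3906, -0.4173, 0.1929]
eef_rot: [180.0, 19.7, 59.9]
contact_force: [-0.6, 0.9, -0.4]
gripper_width: 0.0877
```

Run:
```python
from h import *
s=r.get_state(); print(s["tcp_pos"],s["contact_force"].round(1),s["time_s"])
t=r.capture("top"); a=r.capture("scene"); cv2.imwrite("pics/v7.png",np.hstack([cv2.resize(t[130:260,230:380],(400,347),interpolation=2),cv2.resize(a[150:300,230:380],(347,347),interpolation=2)]))
h=cv2.cvtColor(t,cv2.COLOR_BGR2HSV); m=(abs(h[...,0].astype(int)-20)<8)&(h[...,1]>120)&(h[...,2]>120); print(blobs(m,4))
```

```text
[ 0.39062667 -0.41730065  0.19291483] [-0.6  0.9 -0.4] 21.6
[(array([313.2, 168.7]), [307, 163, 13, 12, 109]), (array([231.5, 250.1]), [229, 236, 6, 28, 146])]
```

View pics/v7.png

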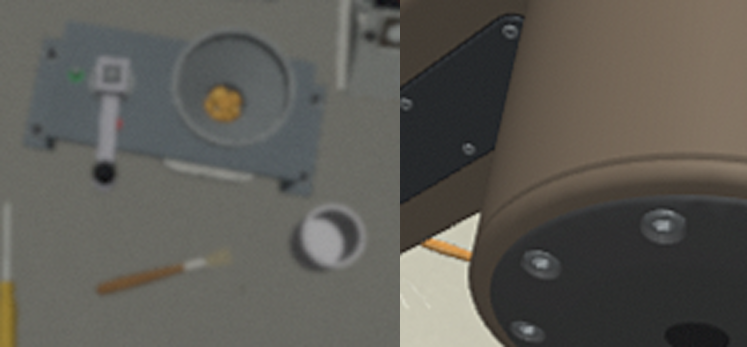

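The final top view shows the cup upright and empty at (331,237), one heap of tablets in the throat at (223,104), and the lever on its spindle with the arm forward. No stray tablets are visible.

```bash
python3 -c "
from plant import r
print(r.close_job())"
```

```text
the job is handed in; nothing more can be done
None
```

The feeder is ready and the job is handed in: the lever is on the spindle, the gate is shut, the tablets are in the hopper and the cup is standing upright again. It took about 22 s of the 72 s allowed.

- **Lever:** I gripped the largest lever across its hub, lined it up with the red pointer and pushed it down. It stopped at the collar height to within 1 mm, against a 15 N push.
- **Gate:** I turned the lever until it hit the stop, where the resisting moment rose to 0.84 N m against the gate's 0.12 N m stiffness. The lever arm then read 176°, while the shut direction is about 170°. That gap matches the bore's play of roughly 5.7°, and the blade no longer shows at the front.
- **Pour:** I poured from a side grip and gave the tipped cup a small shake. I then stood it back where it had been and backed the arm away.

In the last top view the cup was upright and empty, with one heap of tablets in the hopper throat and none seen elsewhere. I could not count the eight tablets one by one in the heap. The scene camera was blocked by the arm for that last look, so the final check rests on the top view alone. No other check failed.

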